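Make up the load on the bench scale with round test bars

ROBOT

A 6-joint arm with a two-finger parallel gripper is mounted at the origin on the work surface. World frame = base frame: x ahead of the robot, y to its left, z up, the work surface at z = 0. Lengths are in m, angles in degrees, forces in N, time in s.
With the tool pointing down it reaches from about 0.4 to 0.825 m from the base axis. Payload 7 kg.
Tool frame: the origin (TCP) lies between the finger pads; the fingertips stand 11 mm ahead of it and the grasp point (between the pads) lies 8 mm behind it; z points along the fingers, y is the direction in which the jaws open and shut (so a half turn about z gives the same grasp; the last joint's range is limited). The gripper opens to 88 mm and grips with 3 to 60 N. Pads are 19 mm wide; open, the fingers measure 130 mm over their backs; the gripper's body (78 mm by 193 mm) begins 47 mm behind the grasp point.
Start: joints at [82.053, 20.546, 0.682, 0, -70.136, -16.507], TCP at [0.279, 0.614, 0.238] pointing down, gripper open.
Joint ranges: [-176.03, 176.03], [-82.01, 121.73], [-58.28, 71.71], [-173.87, 95.51], [-174.79, -0.11], [-173.66, 173.66]. Speed limits (degrees/s): [136.94, 136.94, 172.46, 180, 180, 180].

INTERFACE

Orientations are given as [roll, pitch, yaw] about the fixed x, y, z axes, in that order (R = Rz(yaw) Ry(pitch) Rx(roll)).
In Python, from plant import r gives the robot as it stands.
- The arm moves only by the shell command python3 -m inch 'ROWS' [OPENING] [FORCE]. ROWS is JSON, a list of rows, each an object of numbers: "x", "y", "z": the shift along the tool's x, y, z as a fraction of full scale; "yaw": the turn about the tool's z as a fraction of full scale. In form: [{"x": .., "y": .., "z": .., "yaw": ..}, ...]. A call has 1 to 5 rows; each row shifts and turns the pose as measured when the row begins, along the tool's axes as they then stand; what a row does not reach is not made up. Full scale, the value 1, is 0.025 m for a shift and 4 degrees for a turn. A row lasts 1/12 s, in which the tool goes at most 41.7 mm and 7.16 degrees, less where a joint would pass 70% of its speed; a pose out of reach is approached as far as the arm can. A call with a number of a shift or a turn outside -1 to 1 is refused whole. A call with a gripper value outside its range is refused whole. OPENING is the opening, from -1 (shut) to 1 (fully open), set as the call begins (- or left out, the last holds). The fingers move at their own pace and stop on an object; FORCE is the grip in N (left out, the last holds). Time passes only in rows, so rows that do not move let the fingers close. It gives the time, the measured TCP pose, the force and the opening at its end, in the units of the state.
- r.get_state(): the state, without advancing time (a new reading comes with each control period).
- r.capture(name): name is "scene" or "top"; returns (picture, depth): 384x512x3 uint8, red, green, blue; 384x512 float32, m along the optical axis (not along the pixel's ray), 0 where there is no reading.
- r.camera_info(name): a dict with "mtx" (3x3 intrinsics, pixels), "pose" (4x4, takes a point from camera to world coordinates). Camera axes: x right, y down, z forward; pixel columns grow to the right and rows downward; lengths in m; the calibration is good to about 2 mm. A picture is of the moment at which its call begins. camera_info takes no time and is no camera call.
- r.close_job(): hands the job in, once; it reports no verdict.
The state is a dict: "time_s": time; "joints": joint angles; "qd": joint speeds; "joint_torque": joint torques, N m; "tcp_pos": TCP position; "eef_rot": TCP orientation; "contact_force": force on the tool from outside, world axes, zero at the start; "moment": the same for the moment, N m; "gripper_width": finger opening in m.
Only numpy, scipy, OpenCV 4.12 (cv2) and the standard library are available. Lean on these libraries where they do the work, as an engineer would, in place of code of your own. Each camera call takes 0.05 s, during which the arm holds its last target. There are 200 camera calls.

TASK

The sample tin already stands on the bench scale's platform. Take round steel bars from the wooden rack one at a time and lay each gently and level in a free pair of V-notches on the platform, square in its cradle, until the dial's pointer comes to rest over the black band, then stop. Leave the tin standing where it is and the bars you do not need in the rack, and never push the platform down to its stop.

Things in the scene. Friction and masses are not known exactly. Their poses are not given: they have to be found in the camera images.
- bar0: plain round steel bar, 24 mm in diameter and 120 mm long, 0.43 kg; all four are alike and start lying level in the wooden rack, one in each of its notch pairs. Origin at its centre, x along its axis (the bar may roll about x)
- bar1: plain round steel bar, 24 mm in diameter and 120 mm long, 0.43 kg; all four are alike and start lying level in the wooden rack, one in each of its notch pairs. Origin at its centre, x along its axis (the bar may roll about x)
- bar2: plain round steel bar, 24 mm in diameter and 120 mm long, 0.43 kg; all four are alike and start lying level in the wooden rack, one in each of its notch pairs. Origin at its centre, x along its axis (the bar may roll about x)
- bar3: plain round steel bar, 24 mm in diameter and 120 mm long, 0.43 kg; all four are alike and start lying level in the wooden rack, one in each of its notch pairs. Origin at its centre, x along its axis (the bar may roll about x)
- rack: wooden rack fixed to the bench, 110 x 256 mm: two V-notched rails 80 mm apart (10 mm thick, 40 mm high), four notches at 56 mm pitch. Origin on the bench under its centre, z up; bars lie along its x, centres 39 mm over the bench, at rack y = -84, -28, 28, 84 mm. Between the rails the fingers have room down to 8 mm over the bench
- cradle (a point): middle of the aluminium cradle on the scale's sprung platform, at the centre height of a seated bar (117 mm over the bench when empty; sinks 5 mm per bar). x along the seated bars towards tin and dial, y across the notches, z up. Two V-notched rails 10 mm thick at x = -40 and 40 mm; 90 degree notches 36 mm wide at the top, lands 20 mm; rail tops 1 mm above this point, platform plate 31 mm below
- notch0 (a point): place for one bar in the cradle, at the centre of a bar seated in it; cradle y = -84 mm, axes as the cradle. All four are empty at the start and any may be used
- notch1 (a point): place for one bar in the cradle, at the centre of a bar seated in it; cradle y = -28 mm, axes as the cradle. All four are empty at the start and any may be used
- notch2 (a point): place for one bar in the cradle, at the centre of a bar seated in it; cradle y = 28 mm, axes as the cradle. All four are empty at the start and any may be used
- notch3 (a point): place for one bar in the cradle, at the centre of a bar seated in it; cradle y = 84 mm, axes as the cradle. All four are empty at the start and any may be used
- tin: closed round aluminium tin, 72 mm in diameter, 56 mm high, standing on the platform 118 mm along +x from the cradle middle and up to 30 mm to either side; its contents weigh an unknown amount (tin 0.42 to 0.84 kg). Origin under its centre
- pointer (a joint): pointer on the scale's white 142 mm dial, which slopes away from the robot: angle from zero in rad, growing clockwise with load, 0.60 per bar (1 rad = 8.3 mm platform travel against a 0.84 N/mm spring; stop at 4.1). The broad black band runs from 2.05 to 2.72, a little more than one bar, so two or three bars, depending on the tin, bring it there. Settles in about 1 s
Not all that is in view belongs to the job. Leave any purple look-alike of the bar3 alone. What is shaped like the bar1 but turquoise is not meant.

How it is judged (in metres and radians):
On the way:
1. the first bar lies level in the cradle, let go and still, while the other three lie in the rack ((((z of bar0 in the frame of cradle between -0.004 and 0.004 m and x of bar0 in the frame of cradle between -0.025 and 0.025 m and y of bar0 in the frame of cradle between -0.1 and 0.1 m and angle between bar0's own x axis and vertical between 1.51 and 1.632 rad and angle between the x axis of bar0 and the x axis of cradle, either way round below 0.07 rad) and (z of bar1 in the frame of rack between 0.033 and 0.045 m and x of bar1 in the frame of rack between -0.025 and 0.025 m and y of bar1 in the frame of rack between -0.1 and 0.1 m and angle between bar1's own x axis and vertical between 1.51 and 1.632 rad and angle between the x axis of bar1 and the x axis of rack, either way round below 0.07 rad) and (z of bar2 in the frame of rack between 0.033 and 0.045 m and x of bar2 in the frame of rack between -0.025 and 0.025 m and y of bar2 in the frame of rack between -0.1 and 0.1 m and angle between bar2's own x axis and vertical between 1.51 and 1.632 rad and angle between the x axis of bar2 and the x axis of rack, either way round below 0.07 rad) and (z of bar3 in the frame of rack between 0.033 and 0.045 m and x of bar3 in the frame of rack between -0.025 and 0.025 m and y of bar3 in the frame of rack between -0.1 and 0.1 m and angle between bar3's own x axis and vertical between 1.51 and 1.632 rad and angle between the x axis of bar3 and the x axis of rack, either way round below 0.07 rad)) or ((z of bar1 in the frame of cradle between -0.004 and 0.004 m and x of bar1 in the frame of cradle between -0.025 and 0.025 m and y of bar1 in the frame of cradle between -0.1 and 0.1 m and angle between bar1's own x axis and vertical between 1.51 and 1.632 rad and angle between the x axis of bar1 and the x axis of cradle, either way round below 0.07 rad) and (z of bar0 in the frame of rack between 0.033 and 0.045 m and x of bar0 in the frame of rack between -0.025 and 0.025 m and y of bar0 in the frame of rack between -0.1 and 0.1 m and angle between bar0's own x axis and vertical between 1.51 and 1.632 rad and angle between the x axis of bar0 and the x axis of rack, either way round below 0.07 rad) and (z of bar2 in the frame of rack between 0.033 and 0.045 m and x of bar2 in the frame of rack between -0.025 and 0.025 m and y of bar2 in the frame of rack between -0.1 and 0.1 m and angle between bar2's own x axis and vertical between 1.51 and 1.632 rad and angle between the x axis of bar2 and the x axis of rack, either way round below 0.07 rad) and (z of bar3 in the frame of rack between 0.033 and 0.045 m and x of bar3 in the frame of rack between -0.025 and 0.025 m and y of bar3 in the frame of rack between -0.1 and 0.1 m and angle between bar3's own x axis and vertical between 1.51 and 1.632 rad and angle between the x axis of bar3 and the x axis of rack, either way round below 0.07 rad)) or ((z of bar2 in the frame of cradle between -0.004 and 0.004 m and x of bar2 in the frame of cradle between -0.025 and 0.025 m and y of bar2 in the frame of cradle between -0.1 and 0.1 m and angle between bar2's own x axis and vertical between 1.51 and 1.632 rad and angle between the x axis of bar2 and the x axis of cradle, either way round below 0.07 rad) and (z of bar0 in the frame of rack between 0.033 and 0.045 m and x of bar0 in the frame of rack between -0.025 and 0.025 m and y of bar0 in the frame of rack between -0.1 and 0.1 m and angle between bar0's own x axis and vertical between 1.51 and 1.632 rad and angle between the x axis of bar0 and the x axis of rack, either way round below 0.07 rad) and (z of bar1 in the frame of rack between 0.033 and 0.045 m and x of bar1 in the frame of rack between -0.025 and 0.025 m and y of bar1 in the frame of rack between -0.1 and 0.1 m and angle between bar1's own x axis and vertical between 1.51 and 1.632 rad and angle between the x axis of bar1 and the x axis of rack, either way round below 0.07 rad) and (z of bar3 in the frame of rack between 0.033 and 0.045 m and x of bar3 in the frame of rack between -0.025 and 0.025 m and y of bar3 in the frame of rack between -0.1 and 0.1 m and angle between bar3's own x axis and vertical between 1.51 and 1.632 rad and angle between the x axis of bar3 and the x axis of rack, either way round below 0.07 rad)) or ((z of bar3 in the frame of cradle between -0.004 and 0.004 m and x of bar3 in the frame of cradle between -0.025 and 0.025 m and y of bar3 in the frame of cradle between -0.1 and 0.1 m and angle between bar3's own x axis and vertical between 1.51 and 1.632 rad and angle between the x axis of bar3 and the x axis of cradle, either way round below 0.07 rad) and (z of bar0 in the frame of rack between 0.033 and 0.045 m and x of bar0 in the frame of rack between -0.025 and 0.025 m and y of bar0 in the frame of rack between -0.1 and 0.1 m and angle between bar0's own x axis and vertical between 1.51 and 1.632 rad and angle between the x axis of bar0 and the x axis of rack, either way round below 0.07 rad) and (z of bar1 in the frame of rack between 0.033 and 0.045 m and x of bar1 in the frame of rack between -0.025 and 0.025 m and y of bar1 in the frame of rack between -0.1 and 0.1 m and angle between bar1's own x axis and vertical between 1.51 and 1.632 rad and angle between the x axis of bar1 and the x axis of rack, either way round below 0.07 rad) and (z of bar2 in the frame of rack between 0.033 and 0.045 m and x of bar2 in the frame of rack between -0.025 and 0.025 m and y of bar2 in the frame of rack between -0.1 and 0.1 m and angle between bar2's own x axis and vertical between 1.51 and 1.632 rad and angle between the x axis of bar2 and the x axis of rack, either way round below 0.07 rad))) and contact force between the fingers and bar0 below 0.05 N and contact force between the fingers and bar1 below 0.05 N and contact force between the fingers and bar2 below 0.05 N and contact force between the fingers and bar3 below 0.05 N and linear speed of each of bar0, bar1, bar2, bar3 below 0.02 m/s), for 0.2 s.
At the end, for the whole second after the job is handed in: Pointer at rest over the black band (2.05 to 2.72 rad); every bar let go and still in a notch pair of the cradle or the rack: level within 3.5 deg, square within 4 deg, seated height within 4 mm (rack 6 mm), centred lengthwise within 25 mm; tin upright in its place (value of joint pointer between 2.05 and 2.72 rad and velocity of joint pointer between -0.1 and 0.1 rad/s and ((z of bar0 in the frame of cradle between -0.004 and 0.004 m and x of bar0 in the frame of cradle between -0.025 and 0.025 m and y of bar0 in the frame of cradle between -0.1 and 0.1 m and angle between bar0's own x axis and vertical between 1.51 and 1.632 rad and angle between the x axis of bar0 and the x axis of cradle, either way round below 0.07 rad) or (z of bar0 in the frame of rack between 0.033 and 0.045 m and x of bar0 in the frame of rack between -0.025 and 0.025 m and y of bar0 in the frame of rack between -0.1 and 0.1 m and angle between bar0's own x axis and vertical between 1.51 and 1.632 rad and angle between the x axis of bar0 and the x axis of rack, either way round below 0.07 rad)) and ((z of bar1 in the frame of cradle between -0.004 and 0.004 m and x of bar1 in the frame of cradle between -0.025 and 0.025 m and y of bar1 in the frame of cradle between -0.1 and 0.1 m and angle between bar1's own x axis and vertical between 1.51 and 1.632 rad and angle between the x axis of bar1 and the x axis of cradle, either way round below 0.07 rad) or (z of bar1 in the frame of rack between 0.033 and 0.045 m and x of bar1 in the frame of rack between -0.025 and 0.025 m and y of bar1 in the frame of rack between -0.1 and 0.1 m and angle between bar1's own x axis and vertical between 1.51 and 1.632 rad and angle between the x axis of bar1 and the x axis of rack, either way round below 0.07 rad)) and ((z of bar2 in the frame of cradle between -0.004 and 0.004 m and x of bar2 in the frame of cradle between -0.025 and 0.025 m and y of bar2 in the frame of cradle between -0.1 and 0.1 m and angle between bar2's own x axis and vertical between 1.51 and 1.632 rad and angle between the x axis of bar2 and the x axis of cradle, either way round below 0.07 rad) or (z of bar2 in the frame of rack between 0.033 and 0.045 m and x of bar2 in the frame of rack between -0.025 and 0.025 m and y of bar2 in the frame of rack between -0.1 and 0.1 m and angle between bar2's own x axis and vertical between 1.51 and 1.632 rad and angle between the x axis of bar2 and the x axis of rack, either way round below 0.07 rad)) and ((z of bar3 in the frame of cradle between -0.004 and 0.004 m and x of bar3 in the frame of cradle between -0.025 and 0.025 m and y of bar3 in the frame of cradle between -0.1 and 0.1 m and angle between bar3's own x axis and vertical between 1.51 and 1.632 rad and angle between the x axis of bar3 and the x axis of cradle, either way round below 0.07 rad) or (z of bar3 in the frame of rack between 0.033 and 0.045 m and x of bar3 in the frame of rack between -0.025 and 0.025 m and y of bar3 in the frame of rack between -0.1 and 0.1 m and angle between bar3's own x axis and vertical between 1.51 and 1.632 rad and angle between the x axis of bar3 and the x axis of rack, either way round below 0.07 rad)) and linear speed of each of bar0, bar1, bar2, bar3 below 0.02 m/s and contact force between the fingers and bar0 below 0.05 N and contact force between the fingers and bar1 below 0.05 N and contact force between the fingers and bar2 below 0.05 N and contact force between the fingers and bar3 below 0.05 N and angle between tin's own z axis and vertical below 0.1 rad); the robot touches nothing.
It fails at once if the platform is pushed down to its stop (value of joint pointer above 4 rad).
It fails at once if two bars are carried at once (height (world z) of each of bar1, bar0 above 0.15 m or height (world z) of each of bar2, bar0 above 0.15 m or height (world z) of each of bar2, bar1 above 0.15 m or height (world z) of each of bar3, bar0 above 0.15 m or height (world z) of each of bar3, bar1 above 0.15 m or height (world z) of each of bar3, bar2 above 0.15 m).
It fails at once if a bar is dropped, from about 20 mm or more ((linear speed of bar0 above 0.6 m/s and contact force between the fingers and bar0 below 0.05 N) or (linear speed of bar1 above 0.6 m/s and contact force between the fingers and bar1 below 0.05 N) or (linear speed of bar2 above 0.6 m/s and contact force between the fingers and bar2 below 0.05 N) or (linear speed of bar3 above 0.6 m/s and contact force between the fingers and bar3 below 0.05 N)).
It fails at once if the tin is tipped, lifted or shifted from its place on the platform (angle between tin's own z axis and vertical above 0.3 rad or z of tin in the frame of cradle above 0 m or x of tin in the frame of cradle below 0.1 m or x of tin in the frame of cradle above 0.15 m or y of tin in the frame of cradle above 0.055 m or y of tin in the frame of cradle below -0.055 m).
It also fails if it takes over 72 s, if anything falls off the work surface, if the arm or the gripper's body presses on something with over 40 N, if the wrist force passes 120 N, or if a joint passes its speed limit or range.

## Working session

There is one attempt and no reset: what is moved stays moved. The work goes in short steps, Python scripts to look and compute and a shell command to move; the robot and the scene stay as the last step left them, time stands still between calls to the robot, and variables do not carry over. Pictures are saved under pics/ and viewed, about 8 in all and at most 12, crops included, and the job is handed in when it is done.

```bash
ls; mkdir -p pics; cat > h.py <<'E'
import numpy as np, cv2
from plant import r
def save(n,img): cv2.imwrite('pics/'+n+'.png',cv2.cvtColor(img,cv2.COLOR_RGB2BGR))
def pts(n,d):
    c=r.camera_info(n);K=np.array(c['mtx']);T=np.array(c['pose'])
    v,u=np.mgrid[:d.shape[0],:d.shape[1]]
    P=np.stack([(u-K[0,2])/K[0,0]*d,(v-K[1,2])/K[1,1]*d,d],-1)
    return P@T[:3,:3].T+T[:3,3]
E
python3 - <<'E'
from h import *
for n in('scene','top'):
    im,d=r.capture(n);save(n+'0',im);np.save(n+'0.npy',d);c=r.camera_info(n);print(np.round(c['mtx'],1).tolist(),np.round(c['pose'],3).tolist())
print(r.get_state())
E
```

```text
pics
[[398.1, 0.0, 252.7], [0.0, 398.1, 199.0], [0.0, 0.0, 1.0]] [[-0.804, 0.392, -0.448, 1.083], [0.595, 0.543, -0.593, 0.688], [0.01, -0.743, -0.669, 0.934], [0.0, 0.0, 0.0, 1.0]]
[[499.8, 0.0, 252.2], [0.0, 499.8, 193.5], [0.0, 0.0, 1.0]] [[0.011, -0.99, 0.142, 0.312], [-1.0, -0.011, -0.003, -0.032], [0.005, -0.142, -0.99, 1.49], [0.0, 0.0, 0.0, 1.0]]
{'time_s': 0.1, 'joints': array([ 8.20531636e+01,  2.05876975e+01,  6.38241228e-01, -1.83178974e-02,
       -7.01371737e+01, -1.65058118e+01]), 'qd': array([-0.07375607, -0.20594653,  0.16406783,  0.02606484, -0.11527609,
       -0.11640862]), 'joint_torque': array([-1.38142637e-03, -5.84163308e+01,  2.93750918e+01,  7.01547951e+00,
        1.01764739e-02, -4.57030808e-05]), 'tcp_pos': array([0.27926501, 0.61403955, 0.23670447]), 'eef_rot': array([ 1.79912047e+02, -8.10377910e-03, -2.44588789e+01]), 'contact_force': array([-0.36808187, -0.0408658 , -0.72809114]), 'moment': array([ 0.01838733, -0.02128108, -0.01950616]), 'gripper_width': 0.0873884543134973}
```

View pics/scene0.png

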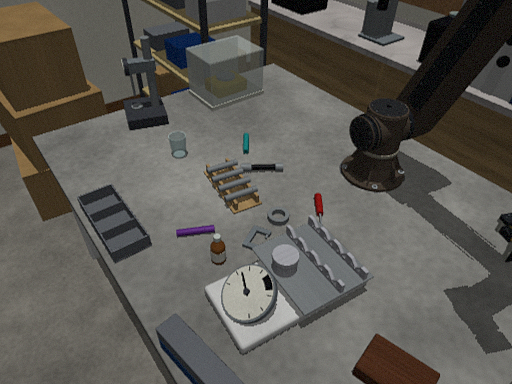

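View pics/top0.png

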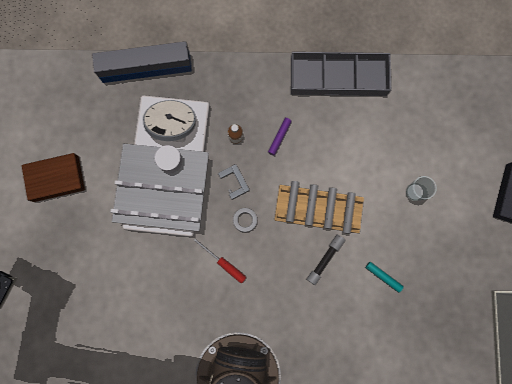

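The scene view shows the rack with four bars at about (232,185), and the scale with its dial at (250,292) and tin at (285,260). In the top view the grey bars sit at (293,202), (312,205), (331,208) and (350,212). The purple bar at (280,136) and the turquoise one at (384,277) lie outside the rack and are decoys; the grey ones in the rack are the ones meant. Next I measure and take one enlarged crop.

```bash
python3 - <<'E'
from h import *
im=cv2.cvtColor(cv2.imread('pics/top0.png'),cv2.COLOR_BGR2RGB);d=np.load('top0.npy');P=pts('top',d)
a=cv2.resize(im[170:245,265:375],None,fx=4,fy=4,interpolation=cv2.INTER_CUBIC)
b=cv2.resize(im[85:245,105:220],None,fx=3,fy=3,interpolation=cv2.INTER_CUBIC)
o=np.zeros((480,800,3),np.uint8);o[:300,:440]=a;o[:480,445:790]=b;save('crop1',o)
def seg(roi,z0,z1,mina):
    m=np.zeros(d.shape,np.uint8);v0,v1,u0,u1=roi
    z=P[...,2];m[v0:v1,u0:u1]=((z>z0)&(z<z1)&(d>0))[v0:v1,u0:u1]
    n,l,s,_=cv2.connectedComponentsWithStats(m)
    for i in range(1,n):
        if s[i,4]<mina: continue
        k=l==i;Q=P[k];(cx,cy),(w,h),an=cv2.minAreaRect((Q[:,:2]*1000).astype(np.float32))
        e=np.linalg.svd(Q[:,:2]-Q[:,:2].mean(0),full_matrices=False)[2][0]
        print(s[i,4],'px',s[i,:4],'c',round(cx,1),round(cy,1),'wh',round(w,1),round(h,1),'ang',round(float(np.degrees(np.arctan2(e[1],e[0]))%180),2),'mean',np.round(Q.mean(0),4),'z95',np.round(np.percentile(Q[:,2],[5,50,95]),4))
print('rack');seg((170,245,265,375),.043,.07,60)
print('rails');seg((130,245,100,220),.098,.125,40)
print('plate');seg((130,245,100,220),.065,.092,40)
print('tin');seg((130,190,140,200),.127,.16,40)
print('bench',np.median(P[230:240,150:200,2]),np.median(P[240:260,260:300,2]))
E
```

```text
rack
278 px [287 181  13  41] c 498.4 -154.0 wh 23.1 119.5 ang 171.34 mean [ 0.4979 -0.1543  0.0486] z95 [0.044  0.0484 0.0537]
285 px [305 184  13  42] c 489.7 -209.5 wh 22.7 119.7 ang 171.86 mean [ 0.4878 -0.2094  0.0486] z95 [0.0438 0.0485 0.0544]
283 px [325 188  12  41] c 480.8 -264.6 wh 23.0 119.1 ang 172.36 mean [ 0.4799 -0.2646  0.0483] z95 [0.0437 0.0478 0.0536]
288 px [343 192  13  42] c 467.9 -319.3 wh 22.9 120.4 ang 171.84 mean [ 0.4672 -0.319   0.0484] z95 [0.0442 0.0482 0.0537]
rails
365 px [147 130  43  11] c 675.8 205.3 wh 32.1 119.1 ang 91.05 mean [0.6771 0.2038 0.1114] z95 [0.102  0.1119 0.1199]
49 px [115 181  15   5] c 536.5 328.7 wh 37.1 10.0 ang 88.7 mean [0.537  0.3307 0.107 ] z95 [0.0988 0.1066 0.1132]
59 px [131 183  18   5] c 531.9 279.7 wh 47.9 10.0 ang 83.5 mean [0.5318 0.279  0.1069] z95 [0.0996 0.1074 0.1135]
67 px [150 185  19   5] c 527.2 225.6 wh 51.4 10.6 ang 84.25 mean [0.5266 0.2235 0.1065] z95 [0.0986 0.1071 0.1133]
62 px [170 187  17   5] c 521.6 171.9 wh 45.1 11.0 ang 86.21 mean [0.5216 0.1687 0.1069] z95 [0.0988 0.1069 0.1145]
45 px [190 189  1
[... 273 characters left out ...]
6 mean [0.4526 0.2867 0.1085] z95 [0.1011 0.1085 0.1155]
59 px [147 213  16   5] c 448.1 234.7 wh 42.6 9.8 ang 85.97 mean [0.4478 0.2332 0.1073] z95 [0.0993 0.1078 0.114 ]
57 px [166 215  17   5] c 443.0 180.6 wh 46.0 10.0 ang 82.79 mean [0.4425 0.178  0.1081] z95 [0.1002 0.1083 0.1149]
46 px [187 217  12   5] c 438.4 128.7 wh 32.5 10.2 ang 81.31 mean [0.4378 0.1273 0.1077] z95 [0.1015 0.1084 0.1131]
plate
5720 px [112 144  97  87] c 533.1 225.9 wh 251.3 231.9 ang 81.08 mean [0.528  0.2262 0.0783] z95 [0.0731 0.0782 0.0837]
tin
522 px [155 145  26  26] c 605.6 199.6 wh 70.8 70.1 ang 26.73 mean [0.605  0.1988 0.1339] z95 [0.129  0.1338 0.1386]
bench 0.004114149587013949 -0.0004268294460758604
```

View pics/crop1.png

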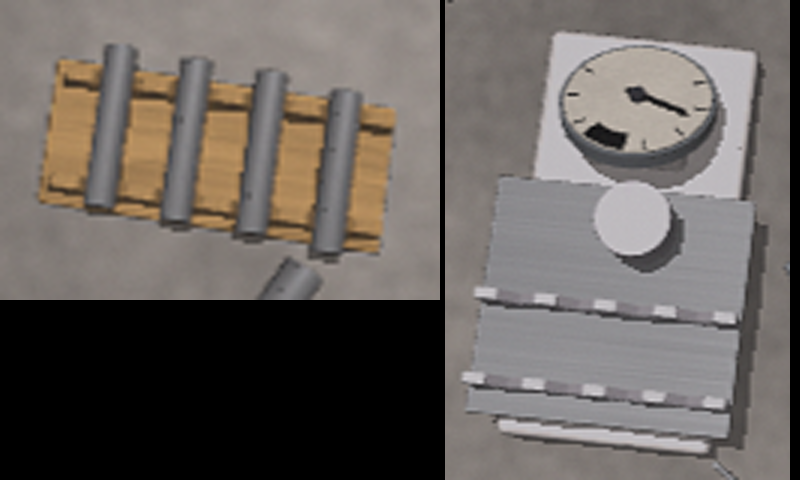

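```bash
cat >> h.py <<'E'
def ray(n,u,v,z):
    c=r.camera_info(n);K=np.array(c['mtx']);T=np.array(c['pose'])
    D=T[:3,:3]@np.linalg.solve(K,[u,v,1]);return T[:3,3]+D*(z-T[2,3])/D[2]
def proj(n,X):
    c=r.camera_info(n);K=np.array(c['mtx']);T=np.array(c['pose'])
    q=K@(T[:3,:3].T@(np.asarray(X)-T[:3,3]));return q[:2]/q[2]
E
python3 - <<'E'
from h import *
im=cv2.imread('pics/top0.png');d=np.load('top0.npy');P=pts('top',d)
hsv=cv2.cvtColor(im,cv2.COLOR_BGR2HSV);V=im.min(2)
m=np.zeros(V.shape,np.uint8);m[178:225,105:220]=(V[178:225,105:220]>170)
n,l,s,c=cv2.connectedComponentsWithStats(m)
for i in range(1,n):
    if s[i,4]>8: print(s[i,4],np.round(c[i],1),np.round(ray('top',*c[i],.110)*1000,1))
# dial
hs=(im[...,2].astype(int)-im[...,0])
f=np.zeros(V.shape,np.uint8);f[95:145,138:200]=(hs[95:145,138:200]>12)&(V[95:145,138:200]>60)
cnt=max(cv2.findContours(f,0,2)[0],key=cv2.contourArea);print('ell',cv2.fitEllipse(cv2.convexHull(cnt)))
Q=P[(f>0)&(d>0)];cc=np.median(Q,0);A=np.c_[Q[:,:2]-cc[:2],np.ones(len(Q))]
k=np.linalg.lstsq(A,Q[:,2]-cc[2],rcond=None)[0];print('plane',cc,k)
s=cv2.imread('pics/scene0.png')
o=np.hstack([cv2.resize(s[255:330,210:285],(500,500),interpolation=2)[:, :400] if 0 else cv2.resize(s[258:328,213:283],(400,400),interpolation=2),cv2.resize(im[92:142,140:200],(400,333),interpolation=2) if 0 else cv2.resize(im[90:150,140:200],(400,400),interpolation=2)])
cv2.imwrite('pics/dial1.png',o)
E
```

```text
21 [118. 182.] [538.5 338.7 110. ]
21 [138. 184.] [533.5 282.6 110. ]
20 [157.8 186. ] [528.3 227.  110. ]
22 [178.1 188.2] [522.8 170.3 110. ]
20 [197.7 190.2] [517.9 115.4 110. ]
23 [114.1 210.3] [458.9 345.5 110. ]
23 [134.1 212.3] [453.9 289.9 110. ]
23 [154.  214.4] [448.6 234.5 110. ]
23 [174.  216.7] [442.9 179.1 110. ]
22 [194.  218.8] [437.8 123.6 110. ]
ell ((168.83021545410156, 117.90803527832031), (34.357181549072266, 48.59052658081055), 86.23200988769531)
plane [0.73647184 0.20511384 0.08425375] [-5.46230654e-01  5.13966370e-02 -4.94385885e-04]
```

View pics/dial1.png

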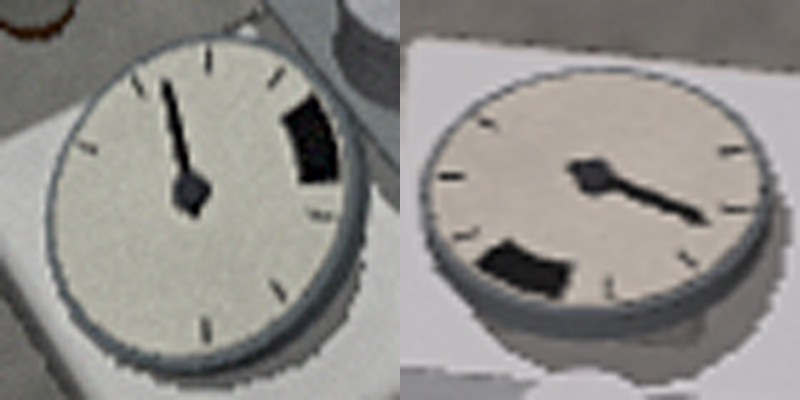

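```bash
cat >> h.py <<'E'
DC=np.array([.73647,.20511,.08425]);N=np.array([.546,-.051,1]);N/=np.linalg.norm(N)
def dial(n,u,v):
    c=r.camera_info(n);K=np.array(c['mtx']);T=np.array(c['pose'])
    D=T[:3,:3]@np.linalg.solve(K,[u,v,1]);o=T[:3,3];return o+D*((DC-o)@N)/(D@N)
E1=np.cross(N,[0,1,0]);E1/=np.linalg.norm(E1);E2=np.cross(N,E1)
def dang(n,p,hub):
    w=dial(n,*p)-dial(n,*hub);return -np.arctan2(w@E2,w@E1),np.linalg.norm(w)*1000
E
python3 - <<'E'
from h import *
f=lambda u,v:(213+(u+.5)*70/400-.5,258+(v+.5)*70/400-.5)
g=lambda u,v:(140+(u-400+.5)*.15-.5,90+(v+.5)*.15-.5)
for n,F,hub,L in (('scene',f,(190,190),dict(tip=(167,83),t0=(88,148),t1=(138,83),t2=(209,58),t3=(276,77),b0i=(283,118),b0o=(317,97),b1i=(302,184),b1o=(340,183),t5=(320,214),t6=(278,291),t7=(206,330))),
 ('top',g,(593,175),dict(tip=(705,219),t1=(735,151),t2=(736,209),t3=(688,260),b0i=(574,265),b0o=(565,300),b1i=(508,241),b1o=(478,266),t4=(610,288),t5=(466,236),t6=(452,176),t7=(488,123)))):
    h=F(*hub);print(n,np.round(dial(n,*h),3))
    for k,p in L.items(): a,q=dang(n,F(*p),h);print(k,round(a%6.283,2),round(q,1))
E
```

```text
scene [0.736 0.204 0.085]
tip 5.17 53.7
t0 4.31 58.4
t1 4.94 61.0
t2 5.54 61.7
t3 6.13 62.6
b0i 0.15 52.4
b0o 0.18 70.2
b1i 0.77 53.8
b1o 0.78 71.6
t5 0.99 64.7
t6 1.56 65.4
t7 2.12 63.6
top [0.74  0.209 0.083]
tip 5.15 56.0
t1 4.41 63.0
t2 4.97 65.7
t3 5.53 66.6
b0i 0.04 54.4
b0o 0.05 75.0
b1i 0.65 52.6
b1o 0.64 71.4
t4 6.07 68.4
t5 0.89 63.9
t6 1.5 60.7
t7 2.11 57.3
```

The scale's dial reads about 0.81 rad now: scene gives 0.83 and top 0.79, both by the 0.6 rad ticks. That predicts about 2.0 with two bars and 2.6 with three, so I check after each bar. The cradle middle is at about (0.488, 0.230), yaw -5.4°. The first bar is at (0.498, -0.154), yaw -8.2°.

```bash
cat > go.py <<'E'
import sys;from h import *;from scipy.spatial.transform import Rotation as R
x,y,z,yaw=map(float,sys.argv[1:5]);s=r.get_state()
Rm=R.from_euler('xyz',s['eef_rot'],degrees=True).as_matrix()
t=Rm.T@(np.array([x,y,z])-s['tcp_pos'])/.025
dy=(s['eef_rot'][2]-yaw+180)%360-180
print('t',round(float(s['time_s']),2),'tcp',np.round(s['tcp_pos'],4),np.round(s['eef_rot'],2),'w',round(float(s['gripper_width']),4),'F',np.round(s['contact_force'],1),'| units x y z',np.round(t,2),'yaw',round(dy/4,2))
E
python3 -m inch '[{"yaw":-0.81},{"yaw":-0.81},{"yaw":-0.81},{"yaw":-0.81},{"yaw":-0.81}]' -0.2 30; python3 go.py 0.4984 -0.154 0.2 -8.2
```

```text
t 0.1 tcp [0.2793 0.614  0.2367] [ 1.7991e+02 -1.0000e-02 -2.4460e+01] w 0.0874 F [-0.4 -0.  -0.7] | units x y z [20.7  24.33  1.51] yaw -4.06validation failed for argument at $[0]...
```

```bash
python3 -m inch '[{"x":0,"y":0,"z":0,"yaw":-0.8},{"x":0,"y":0,"z":0,"yaw":-0.8},{"x":0,"y":0,"z":0,"yaw":-0.8},{"x":0,"y":0,"z":0,"yaw":-0.8},{"x":0,"y":0,"z":0,"yaw":-0.8}]' -0.2 30; python3 go.py 0.4984 -0.154 0.2 -8.2
```

```text
time_s: 0.52
tcp_pos: [0.2787, 0.6128, 0.2338]
eef_rot: [179.6, 0.1, -7.9]
contact_force: [0.3, -0.2, -0.7]
gripper_width: 0.0596
t 0.52 tcp [0.2787 0.6128 0.2338] [ 1.7963e+02  7.0000e-02 -7.9100e+00] w 0.0596 F [ 0.3 -0.2 -0.7] | units x y z [12.92 29.16  1.53] yaw 0.07
```

```bash
M='python3 -m inch'
python3 -m inch '[{"x":0.9,"y":0.9,"z":0,"yaw":0},{"x":0.9,"y":0.9,"z":0,"yaw":0},{"x":0.9,"y":0.9,"z":0,"yaw":0},{"x":0.9,"y":0.9,"z":0,"yaw":0},{"x":0.9,"y":0.9,"z":0,"yaw":0}]' | head -3
python3 -m inch '[{"x":0.9,"y":0.9,"z":0,"yaw":0},{"x":0.9,"y":0.9,"z":0,"yaw":0},{"x":0.9,"y":0.9,"z":0,"yaw":0},{"x":0.9,"y":0.9,"z":0,"yaw":0},{"x":0.9,"y":0.9,"z":0,"yaw":0}]' | head -3
python3 go.py 0.4984 -0.154 0.2 -8.2
```

```text
time_s: 0.93
tcp_pos: [0.3738, 0.4855, 0.23]
eef_rot: [179.3, 0.2, -7.2]
time_s: 1.35
tcp_pos: [0.4739, 0.3522, 0.2294]
eef_rot: [179.2, 0.3, -7.1]
t 1.35 tcp [0.4739 0.3522 0.2294] [179.16   0.29  -7.13] w 0.0347 F [-0.1  0.4  0.2] | units x y z [ 3.49 19.95  1.45] yaw 0.27
```

```bash
for i in 1 2 3 4; do python3 -m inch '[{"x":0.17,"y":1,"z":0,"yaw":0.01},{"x":0.17,"y":1,"z":0,"yaw":0.01},{"x":0.17,"y":1,"z":0,"yaw":0.01},{"x":0.17,"y":1,"z":0,"yaw":0.01},{"x":0.17,"y":1,"z":0,"yaw":0.01}]' | sed -n 2,3p; done
python3 go.py 0.4984 -0.154 0.2 -8.2
```

```text
tcp_pos: [0.4813, 0.2175, 0.2285]
eef_rot: [178.9, 0.4, -7.5]
tcp_pos: [0.4837, 0.0837, 0.2295]
eef_rot: [178.8, 0.6, -7.8]
tcp_pos: [0.4855, -0.0495, 0.2311]
eef_rot: [178.8, 0.7, -7.9]
tcp_pos: [0.487, -0.1826, 0.2327]
eef_rot: [178.9, 0.8, -8.1]
t 3.02 tcp [ 0.487  -0.1826  0.2327] [178.86   0.76  -8.14] w 0.0351 F [0.8 0.8 0.6] | units x y z [ 0.31 -1.22  1.28] yaw 0.02
```

```bash
python3 -m inch '[{"x":0.3,"y":-0.6,"z":0.5,"yaw":0},{"x":0,"y":-0.5,"z":0.5,"yaw":0},{"x":0,"y":0,"z":0.3,"yaw":0},{"x":0,"y":0,"z":0,"yaw":0},{"x":0,"y":0,"z":0,"yaw":0}]' | sed -n 2,3p
python3 go.py 0.4984 -0.154 0.06 -8.2
```

```text
tcp_pos: [0.4966, -0.1632, 0.1974]
eef_rot: [178.8, 0.9, -8.7]
t 3.43 tcp [ 0.4966 -0.1632  0.1974] [178.79   0.88  -8.65] w 0.0353 F [-0.5  0.  -0.3] | units x y z [ 0.1  -0.49  5.48] yaw -0.11
```

```bash
python3 -m inch '[{"x":0,"y":-0.3,"z":0.6,"yaw":-0.1},{"x":0,"y":-0.2,"z":0.7,"yaw":0},{"x":0,"y":0,"z":0.7,"yaw":0},{"x":0,"y":0,"z":0.7,"yaw":0},{"x":0,"y":0,"z":0,"yaw":0}]' | sed -n 2,3p
python3 go.py 0.4984 -0.154 0.06 -8.2
```

```text
tcp_pos: [0.4993, -0.1517, 0.1314]
eef_rot: [178.8, 0.5, -8.0]
t 3.85 tcp [ 0.4993 -0.1517  0.1314] [178.82   0.53  -8.05] w 0.0349 F [-1.3 -0.  -0.6] | units x y z [0.   0.04 2.86] yaw 0.04
```

```bash
python3 -m inch '[{"x":0,"y":0.05,"z":0.6,"yaw":0},{"x":0,"y":0,"z":0.6,"yaw":0},{"x":0,"y":0,"z":0.6,"yaw":0},{"x":0,"y":0,"z":0.3,"yaw":0},{"x":0,"y":0,"z":0,"yaw":0}]' | sed -n 2,3p
python3 go.py 0.4984 -0.154 0.031 -8.2
python3 - <<'E'
from h import *
a,_=r.capture('scene');save('s2',cv2.resize(a[100:250,170:370],None,fx=3,fy=3,interpolation=2))
E
```

```text
tcp_pos: [0.5021, -0.1542, 0.083]
eef_rot: [178.8, 0.2, -7.8]
t 4.27 tcp [ 0.5021 -0.1542  0.083 ] [ 1.7879e+02  1.7000e-01 -7.8300e+00] w 0.0348 F [ 1.  -0.2  0.7] | units x y z [-0.14 -0.03  2.08] yaw 0.09
```

View pics/s2.png

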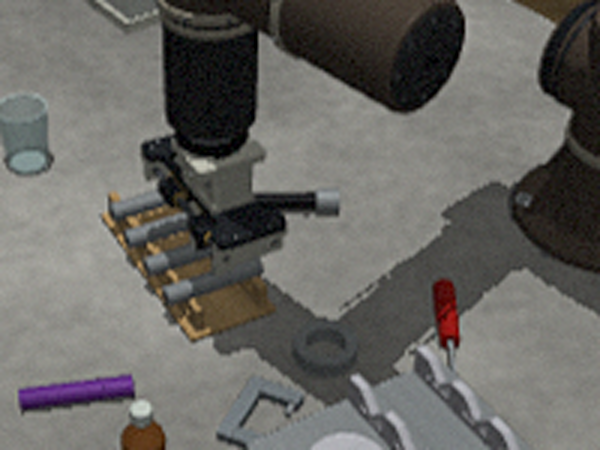

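The gripper stands over the near bar (crop (220,280)), in line with it and with the neighbour clear. Going down and gripping.

```bash
python3 -m inch '[{"x":-0.1,"y":0,"z":0.5,"yaw":0.05},{"x":-0.05,"y":0,"z":0.5,"yaw":0},{"x":0,"y":0,"z":0.5,"yaw":0},{"x":0,"y":0,"z":0.3,"yaw":0},{"x":0,"y":0,"z":0,"yaw":0}]' | sed -n 2,5p
python3 go.py 0.4984 -0.154 0.031 -8.2
```

```text
tcp_pos: [0.5039, -0.1547, 0.0445]
eef_rot: [178.8, -0.5, -7.9]
contact_force: [-0.1, 0.4, 0.6]
gripper_width: 0.0352
t 4.73 tcp [ 0.5039 -0.1547  0.0445] [178.84  -0.49  -7.9 ] w 0.0352 F [-0.1  0.4  0.6] | units x y z [-0.23 -0.01  0.54] yaw 0.07
```

```bash
python3 -m inch '[{"x":-0.25,"y":0,"z":0.3,"yaw":0.05},{"x":-0.1,"y":0,"z":0.25,"yaw":0.05},{"x":0,"y":0,"z":0.1,"yaw":0},{"x":0,"y":0,"z":0,"yaw":0},{"x":0,"y":0,"z":0,"yaw":0}]' | sed -n 2,5p
python3 go.py 0.4984 -0.154 0.031 -8.2
```

```text
tcp_pos: [0.4963, -0.1537, 0.0296]
eef_rot: [178.9, -0.7, -8.3]
contact_force: [0.3, 0.4, 0.2]
gripper_width: 0.035
t 5.15 tcp [ 0.4963 -0.1537  0.0296] [178.86  -0.71  -8.31] w 0.035 F [0.3 0.4 0.2] | units x y z [ 0.09  0.   -0.06] yaw -0.03
```

```bash
python3 -m inch '[{"x":0,"y":0,"z":0,"yaw":0},{"x":0,"y":0,"z":0,"yaw":0},{"x":0,"y":0,"z":0,"yaw":0},{"x":0,"y":0,"z":0,"yaw":0},{"x":0,"y":0,"z":0,"yaw":0}]' -1 30 | sed -n 2,5p
python3 -m inch '[{"x":0,"y":0,"z":-0.1,"yaw":0},{"x":0,"y":0,"z":-0.3,"yaw":0},{"x":0,"y":0,"z":-0.5,"yaw":0},{"x":0,"y":0,"z":-0.5,"yaw":0},{"x":0,"y":0,"z":-0.5,"yaw":0}]' | sed -n 2,5p
python3 go.py 0.4984 -0.154 0.19 -8.2
```

```text
tcp_pos: [0.4969, -0.1527, 0.0302]
eef_rot: [178.9, -0.8, -8.3]
contact_force: [0.7, -2.4, -2.3]
gripper_width: 0.0227
tcp_pos: [0.4922, -0.152, 0.0767]
eef_rot: [178.8, -0.2, -8.4]
contact_force: [0.7, -0.6, -4.4]
gripper_width: 0.023
t 5.98 tcp [ 0.4922 -0.152   0.0767] [178.85  -0.18  -8.41] w 0.023 F [ 0.7 -0.6 -4.4] | units x y z [ 0.27  0.13 -4.53] yaw -0.05
```

```bash
python3 -m inch '[{"x":0,"y":0,"z":-0.9,"yaw":0},{"x":0,"y":0,"z":-0.9,"yaw":0},{"x":0,"y":0,"z":-0.9,"yaw":0},{"x":0,"y":-0.3,"z":-0.9,"yaw":0},{"x":0,"y":-0.6,"z":-0.6,"yaw":0}]' | sed -n 2,5p
for i in 1 2; do python3 -m inch '[{"x":0,"y":-0.9,"z":0,"yaw":-0.04},{"x":0,"y":-0.9,"z":0,"yaw":-0.04},{"x":0,"y":-0.9,"z":0,"yaw":-0.04},{"x":0,"y":-0.9,"z":0,"yaw":-0.04},{"x":0,"y":-0.9,"z":0,"yaw":-0.04}]' | sed -n 2,5p; done
python3 go.py 0.489 0.2583 0.19 -5.4
```

```text
tcp_pos: [0.4911, -0.1289, 0.1862]
eef_rot: [178.8, 0.2, -8.6]
contact_force: [1.5, 1.3, -4.3]
gripper_width: 0.0232
tcp_pos: [0.5074, -0.0154, 0.1918]
eef_rot: [179.0, -0.2, -8.1]
contact_force: [0.7, 1.2, -4.7]
gripper_width: 0.023
tcp_pos: [0.5198, 0.1006, 0.1917]
eef_rot: [179.1, -0.1, -7.4]
contact_force: [0.2, -0.5, -4.7]
gripper_width: 0.0234
t 7.23 tcp [0.5198 0.1006 0.1917] [ 1.7905e+02 -7.0000e-02 -7.4000e+00] w 0.0234 F [ 0.2 -0.5 -4.7] | units x y z [-2.04 -6.1  -0.03] yaw -0.5
```

```bash
python3 -m inch '[{"x":-0.4,"y":-0.9,"z":0,"yaw":-0.1},{"x":-0.4,"y":-0.9,"z":0,"yaw":-0.1},{"x":-0.4,"y":-0.9,"z":0,"yaw":-0.1},{"x":-0.4,"y":-0.9,"z":0,"yaw":-0.1},{"x":-0.3,"y":-0.9,"z":0,"yaw":-0.1}]' | sed -n 2,3p
python3 -m inch '[{"x":0,"y":-0.5,"z":0,"yaw":0},{"x":0,"y":-0.2,"z":0,"yaw":0},{"x":0,"y":0,"z":0,"yaw":0},{"x":0,"y":0,"z":0,"yaw":0},{"x":0,"y":0,"z":0,"yaw":0}]' | sed -n 2,3p
python3 go.py 0.489 0.2583 0.13 -5.4
```

```text
tcp_pos: [0.4825, 0.2219, 0.1906]
eef_rot: [179.0, 0.1, -5.5]
tcp_pos: [0.4824, 0.2421, 0.1907]
eef_rot: [179.0, 0.2, -5.3]
t 8.07 tcp [0.4824 0.2421 0.1907] [178.96   0.24  -5.27] w 0.0231 F [ 0.5  0.3 -4.7] | units x y z [ 0.21 -0.71  2.42] yaw 0.03
```

```bash
python3 -m inch '[{"x":0.2,"y":-0.4,"z":0.5,"yaw":0},{"x":0,"y":-0.4,"z":0.5,"yaw":0},{"x":0,"y":0,"z":0.5,"yaw":0},{"x":0,"y":0,"z":0.4,"yaw":0},{"x":0,"y":0,"z":0.2,"yaw":0}]' | sed -n 2,3p
python3 -m inch '[{"x":0,"y":0,"z":0,"yaw":0},{"x":0,"y":0,"z":0,"yaw":0}]' | sed -n 2,3p
python3 go.py 0.489 0.2583 0.0973 -5.4
python3 - <<'E'
from h import *
a,_=r.capture('scene');save('s3',cv2.resize(a[180:330,230:430],None,fx=3,fy=3,interpolation=2))
E
```

```text
tcp_pos: [0.4906, 0.2579, 0.1366]
eef_rot: [179.0, 0.2, -5.6]
tcp_pos: [0.4899, 0.2564, 0.1346]
eef_rot: [178.9, 0.3, -5.7]
t 8.65 tcp [0.4899 0.2564 0.1346] [178.87   0.29  -5.67] w 0.0232 F [ 0.2  0.5 -4. ] | units x y z [-0.03 -0.1   1.49] yaw -0.07
```

View pics/s3.png

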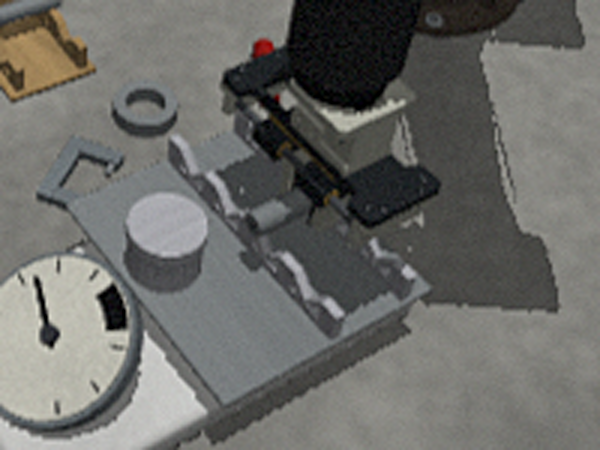

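The held bar's near end (crop (275,215)) stands over the third notch from -y, level and in line. Lowering gently.

```bash
python3 -m inch '[{"x":0,"y":-0.08,"z":0.3,"yaw":-0.05},{"x":0,"y":0,"z":0.3,"yaw":0},{"x":0,"y":0,"z":0.3,"yaw":0},{"x":0,"y":0,"z":0.2,"yaw":0},{"x":0,"y":0,"z":0,"yaw":0}]' | sed -n 2,4p
python3 go.py 0.489 0.2583 0.0973 -5.4
```

```text
tcp_pos: [0.4907, 0.2587, 0.1063]
eef_rot: [179.0, 0.2, -5.4]
contact_force: [-0.2, 0.3, -5.1]
t 9.12 tcp [0.4907 0.2587 0.1063] [ 1.7904e+02  1.6000e-01 -5.4500e+00] w 0.0234 F [-0.2  0.3 -5.1] | units x y z [-0.06  0.02  0.36] yaw -0.01
```

```bash
python3 -m inch '[{"x":0,"y":0,"z":0.12,"yaw":0},{"x":0,"y":0,"z":0.12,"yaw":0},{"x":0,"y":0,"z":0.08,"yaw":0},{"x":0,"y":0,"z":0,"yaw":0},{"x":0,"y":0,"z":0,"yaw":0}]' | sed -n 2,4p
python3 go.py 0.489 0.2583 0.0973 -5.4
```

```text
tcp_pos: [0.4914, 0.2595, 0.0983]
eef_rot: [179.1, 0.1, -5.4]
contact_force: [-1.3, 0.2, -2.0]
t 9.53 tcp [0.4914 0.2595 0.0983] [ 1.791e+02  7.000e-02 -5.390e+00] w 0.0232 F [-1.3  0.2 -2. ] | units x y z [-0.09  0.06  0.04] yaw 0.0
```

```bash
python3 -m inch '[{"x":0,"y":0,"z":0.08,"yaw":0},{"x":0,"y":0,"z":0,"yaw":0},{"x":0,"y":0,"z":0,"yaw":0}]' | sed -n 2,4p
python3 -m inch '[{"x":0,"y":0,"z":0,"yaw":0},{"x":0,"y":0,"z":0,"yaw":0},{"x":0,"y":0,"z":0,"yaw":0},{"x":0,"y":0,"z":0,"yaw":0},{"x":0,"y":0,"z":0,"yaw":0}]' -0.2 | sed -n 2,5p
python3 go.py 0.489 0.2583 0.19 -5.4
```

```text
tcp_pos: [0.4915, 0.2595, 0.097]
eef_rot: [179.1, 0.0, -5.4]
contact_force: [-1.0, -0.1, 0.5]
tcp_pos: [0.4931, 0.2604, 0.0985]
eef_rot: [179.3, -0.1, -5.3]
contact_force: [0.2, 1.1, -0.4]
gripper_width: 0.0348
t 10.2 tcp [0.4931 0.2604 0.0985] [ 1.7926e+02 -1.4000e-01 -5.3400e+00] w 0.0348 F [ 0.2  1.1 -0.4] | units x y z [-0.14  0.15 -3.66] yaw 0.01
```

```bash
python3 -m inch '[{"x":0,"y":0,"z":-0.5,"yaw":0},{"x":0,"y":0,"z":-0.8,"yaw":0},{"x":0,"y":0,"z":-0.8,"yaw":0},{"x":0,"y":0,"z":-0.8,"yaw":0},{"x":0,"y":0,"z":-0.8,"yaw":0}]' | sed -n 2,4p
for i in 1 2 3; do python3 -m inch '[{"x":0,"y":1,"z":0,"yaw":0.05},{"x":0,"y":1,"z":0,"yaw":0.05},{"x":0,"y":1,"z":0,"yaw":0.05},{"x":0,"y":1,"z":0,"yaw":0.05},{"x":0,"y":1,"z":0,"yaw":0.05}]' | sed -n 2,3p; done
python3 go.py 0.4897 -0.2095 0.19 -8.2
```

```text
tcp_pos: [0.491, 0.2596, 0.1896]
eef_rot: [178.8, 0.2, -5.4]
contact_force: [-0.1, -0.2, 0.3]
tcp_pos: [0.482, 0.1374, 0.198]
eef_rot: [179.3, -0.3, -6.1]
tcp_pos: [0.4668, 0.0075, 0.2008]
eef_rot: [179.4, -0.5, -7.0]
tcp_pos: [0.4493, -0.1225, 0.2036]
eef_rot: [179.5, -0.8, -8.0]
t 11.87 tcp [ 0.4493 -0.1225  0.2036] [179.49  -0.75  -8.  ] w 0.035 F [ 0.1 -0.6 -1. ] | units x y z [2.08 3.22 0.6 ] yaw 0.05
```

```bash
cat > meas.py <<'E'
import sys;from h import *
I={}
for n in ('scene','top'):
    a,d=r.capture(n);I[n]=(a,d);g=cv2.cvtColor(a,cv2.COLOR_RGB2GRAY).astype(np.float32)
    g=(g.max()-g)
    def dark(rad):
        t=np.arange(0,2*np.pi,.01);H=.7365,.2045,.0848
        acc=0
        for q in rad:
            X=np.array(H)+q*(np.cos(t)[:,None]*E1-np.sin(t)[:,None]*E2)
            U=np.array([proj(n,x) for x in X],np.float32);acc=acc+cv2.remap(g,U[:,0][None],U[:,1][None],cv2.INTER_LINEAR)[0]
        return t,acc/len(rad)
    t,p=dark(np.arange(.030,.046,.002));w=np.clip(p-np.percentile(p,60)-.4*(p.max()-np.percentile(p,60)),0,None)
    tip=np.angle((w*np.exp(1j*t)).sum())%6.283
    t,b=dark(np.arange(.058,.066,.002));k=b>(np.percentile(b,40)+b.max())/2
    e=t[k];e=np.where(e>3.5,e-6.283,e);e=np.sort(e)
    runs=np.split(e,np.where(np.diff(e)>.03)[0]+1);L=max(runs,key=len)
    print(n,'tip',round(tip,2),'band',np.round([L[0],L[-1]],2),'-> pointer by mid',round(2.385-((L[0]+L[-1])/2-(tip-6.283 if tip>3.5 else tip)),2))
a,d=I['top'];P=pts('top',d)
def seg(roi,z0,z1,mina):
    m=np.zeros(d.shape,np.uint8);v0,v1,u0,u1=roi
    z=P[...,2];m[v0:v1,u0:u1]=((z>z0)&(z<z1)&(d>0))[v0:v1,u0:u1]
    nn,l,s,_=cv2.connectedComponentsWithStats(m)
    for i in range(1,nn):
        if s[i,4]<mina: continue
        Q=P[l==i];R_=cv2.minAreaRect((Q[:,:2]*1000).astype(np.float32))
        e=np.linalg.svd(Q[:,:2]-Q[:,:2].mean(0),full_matrices=False)[2][0]
        print(s[i,4],s[i,:4],'c',np.round(R_[0],1),'wh',np.round(R_[1],1),'ang',round(float(np.degrees(np.arctan2(e[1],e[0]))%180),1),'z',np.round(np.percentile(Q[:,2],[5,50,95]),3))
print('rack');seg((170,245,265,375),.043,.07,100)
print('cradle');seg((170,225,100,220),.095,.14,100)
if len(sys.argv)>1:
    save(sys.argv[1],np.hstack([cv2.resize(I['scene'][0][230:340,200:380],(540,330),interpolation=2)[:, :400],cv2.resize(a[90:240,100:280],(400,330),interpolation=2)]))
E
python3 -m inch '[{"x":0.5,"y":1,"z":0,"yaw":0},{"x":0.5,"y":0.8,"z":0,"yaw":0},{"x":0.5,"y":0.4,"z":0,"yaw":0},{"x":0.3,"y":0,"z":0,"yaw":0},{"x":0,"y":0,"z":0,"yaw":0}]' | sed -n 2,4p
python3 go.py 0.4897 -0.2095 0.1 -8.2
python3 meas.py m1
```

```text
tcp_pos: [0.4858, -0.1909, 0.2059]
eef_rot: [179.5, -0.9, -8.3]
contact_force: [-0.8, 0.0, 0.2]
t 12.28 tcp [ 0.4858 -0.1909  0.2059] [179.49  -0.91  -8.3 ] w 0.0348 F [-0.8  0.   0.2] | units x y z [0.2  0.68 4.25] yaw -0.02Traceback (most recent call last):
  File "meas.py", line 13, in <module>
    t,p=dark(np.arange(.030,.046,.002));w=np.clip(p-np.percentile(p,60)-.4*(p.max()-np.percentile(p,60)),0,None)
        ~~~~^^^^^^^^^^^^^^^^^^^^^^^^^^^
  File "meas.py", line 11, in dark
    U=np.array([proj(n,x) for x in X],np.float32);acc=acc+cv2.remap(g,U[:,0][None],U[:,1][None],cv2.INTER_LINEAR)[0]
                ~~~~^^^^^
  File "h.py", line 13, in proj
    c=r.camera_info(n);K=np.array(c['mtx']);T=np.array(c['pose'])
ValueError: time passes only in moves, steps and waits
```

```bash
sed -i 's/r\.camera_info(n)/CI(n)/; s/^from plant import r$/from plant import r\nimport functools\nCI=functools.lru_cache(lambda n:r.camera_info(n))/' h.py
python3 meas.py m1
```

```text
scene tip 5.77 band [0.14 0.76] -> pointer by mid 1.43
top tip 5.81 band [0.14 0.77] -> pointer by mid 1.45
rack
113 [305 209  10  17] c [ 453. -204.] wh [22.1 48.1] ang 171.2 z [0.043 0.049 0.054]
108 [343 218  10  16] c [ 430.9 -314. ] wh [21.6 45.6] ang 168.2 z [0.044 0.048 0.053]
cradle
571 [129 177  38  44] c [493.5 256.6] wh [ 99.1 120. ] ang 175.2 z [0.099 0.111 0.118]
```

View pics/m1.png

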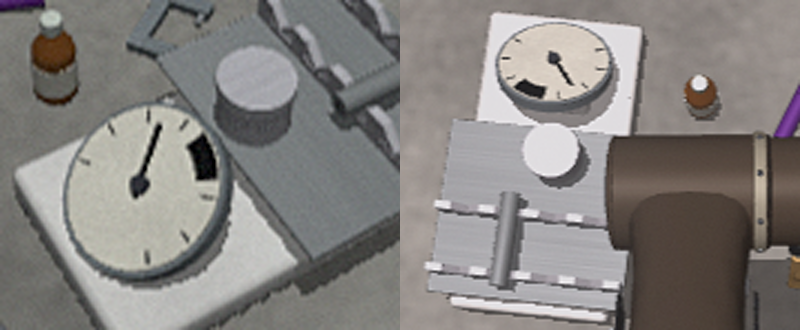

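Bar 1 lies seated in notch2 (top half of the picture, (505,240)) and the pointer reads about 1.44, which agrees in both views. Two bars would give about 2.04, just short of the band, and three about 2.64, inside it. Fetching the second bar.

```bash
python3 -m inch '[{"x":0.1,"y":0.3,"z":0.7,"yaw":0},{"x":0.1,"y":0.3,"z":0.7,"yaw":0},{"x":0,"y":0,"z":0.7,"yaw":0},{"x":0,"y":0,"z":0.7,"yaw":0},{"x":0,"y":0,"z":0.7,"yaw":0}]' | sed -n 2,4p
python3 -m inch '[{"x":0,"y":0,"z":0.5,"yaw":0},{"x":0,"y":0,"z":0,"yaw":0},{"x":0,"y":0,"z":0,"yaw":0}]' | sed -n 2,3p
python3 go.py 0.4897 -0.2095 0.031 -8.2
```

```text
tcp_pos: [0.4906, -0.2023, 0.1215]
eef_rot: [179.6, -1.5, -7.8]
contact_force: [0.5, -0.3, -0.2]
tcp_pos: [0.4877, -0.1994, 0.1058]
eef_rot: [179.6, -1.2, -7.6]
t 13.1 tcp [ 0.4877 -0.1994  0.1058] [179.58  -1.21  -7.6 ] w 0.0351 F [0.2 0.5 0.6] | units x y z [0.07 0.37 3.  ] yaw 0.15
```

```bash
python3 -m inch '[{"x":0.05,"y":0.25,"z":0.2,"yaw":0.15},{"x":0,"y":0.15,"z":0.2,"yaw":0},{"x":0,"y":0,"z":0.2,"yaw":0},{"x":0,"y":0,"z":0,"yaw":0},{"x":0,"y":0,"z":0,"yaw":0}]' | sed -n 2,3p
python3 go.py 0.4897 -0.2095 0.031 -8.2
```

```text
tcp_pos: [0.4895, -0.2097, 0.0929]
eef_rot: [179.6, -1.5, -8.1]
t 13.52 tcp [ 0.4895 -0.2097  0.0929] [179.61  -1.5   -8.13] w 0.0351 F [-0.1 -0.2  0.1] | units x y z [-0.06 -0.02  2.48] yaw 0.02
```

```bash
python3 -m inch '[{"x":-0.05,"y":0,"z":0.5,"yaw":0},{"x":-0.05,"y":0,"z":0.5,"yaw":0},{"x":-0.05,"y":0,"z":0.5,"yaw":0},{"x":-0.05,"y":0,"z":0.5,"yaw":0},{"x":0,"y":0,"z":0,"yaw":0}]' | sed -n 2,4p
python3 go.py 0.4897 -0.2095 0.031 -8.2
```

```text
tcp_pos: [0.488, -0.2102, 0.0437]
eef_rot: [179.6, -1.9, -8.2]
contact_force: [-0.1, 0.6, -0.5]
t 13.93 tcp [ 0.488  -0.2102  0.0437] [179.62  -1.85  -8.17] w 0.0351 F [-0.1  0.6 -0.5] | units x y z [ 0.04 -0.04  0.51] yaw 0.01
```

```bash
python3 -m inch '[{"x":0.02,"y":0,"z":0.25,"yaw":0},{"x":0,"y":0,"z":0.2,"yaw":0},{"x":0,"y":0,"z":0.05,"yaw":0},{"x":0,"y":0,"z":0,"yaw":0},{"x":0,"y":0,"z":0,"yaw":0}]' | sed -n 2,4p
python3 -m inch '[{"x":0,"y":0,"z":0,"yaw":0},{"x":0,"y":0,"z":0,"yaw":0},{"x":0,"y":0,"z":0,"yaw":0},{"x":0,"y":0,"z":0,"yaw":0},{"x":0,"y":0,"z":0,"yaw":0}]' -1 30 | sed -n 2,5p
python3 -m inch '[{"x":0,"y":0,"z":-0.1,"yaw":0},{"x":0,"y":0,"z":-0.3,"yaw":0},{"x":0,"y":0,"z":-0.5,"yaw":0},{"x":0,"y":0,"z":-0.5,"yaw":0},{"x":0,"y":0,"z":-0.5,"yaw":0}]' | sed -n 2,5p
python3 go.py 0.4897 -0.2095 0.19 -8.2
```

```text
tcp_pos: [0.4905, -0.2108, 0.0321]
eef_rot: [179.6, -2.0, -8.2]
contact_force: [-0.7, 0.6, -0.3]
tcp_pos: [0.4913, -0.208, 0.0332]
eef_rot: [179.8, -2.1, -8.2]
contact_force: [0.8, -3.9, -2.6]
gripper_width: 0.0233
tcp_pos: [0.4853, -0.2076, 0.0798]
eef_rot: [179.8, -1.5, -8.3]
contact_force: [0.1, -0.3, -4.4]
gripper_width: 0.0233
t 15.18 tcp [ 0.4853 -0.2076  0.0798] [179.78  -1.53  -8.29] w 0.0233 F [ 0.1 -0.3 -4.4] | units x y z [ 0.3   0.07 -4.4 ] yaw -0.02
```

```bash
python3 -m inch '[{"x":0,"y":0,"z":-0.9,"yaw":0},{"x":0,"y":0,"z":-0.9,"yaw":0},{"x":0,"y":0,"z":-0.9,"yaw":0},{"x":0,"y":-0.3,"z":-0.9,"yaw":-0.03},{"x":0,"y":-0.6,"z":-0.6,"yaw":-0.06}]' | sed -n 2,5p
for i in 1 2; do python3 -m inch '[{"x":-0.15,"y":-0.95,"z":0,"yaw":-0.06},{"x":-0.15,"y":-0.95,"z":0,"yaw":-0.06},{"x":-0.15,"y":-0.95,"z":0,"yaw":-0.06},{"x":-0.15,"y":-0.95,"z":0,"yaw":-0.06},{"x":-0.15,"y":-0.95,"z":0,"yaw":-0.06}]' | sed -n 2,5p; done
python3 go.py 0.4815 0.1468 0.19 -5.4
```

```text
tcp_pos: [0.4814, -0.1859, 0.1897]
eef_rot: [179.8, -1.2, -8.2]
contact_force: [1.4, 1.1, -4.0]
gripper_width: 0.0231
tcp_pos: [0.4786, -0.0641, 0.1963]
eef_rot: [179.9, -1.6, -7.3]
contact_force: [0.0, 0.4, -4.3]
gripper_width: 0.0232
tcp_pos: [0.4702, 0.0603, 0.1975]
eef_rot: [179.9, -1.6, -6.3]
contact_force: [0.4, 0.2, -4.9]
gripper_width: 0.023
t 16.43 tcp [0.4702 0.0603 0.1975] [179.88  -1.59  -6.25] w 0.023 F [ 0.4  0.2 -4.9] | units x y z [ 0.06 -3.49  0.3 ] yaw -0.21
```

```bash
python3 -m inch '[{"x":0.05,"y":-0.8,"z":0,"yaw":-0.05},{"x":0.05,"y":-0.8,"z":0,"yaw":-0.05},{"x":0,"y":-0.7,"z":0,"yaw":-0.05},{"x":0,"y":-0.4,"z":0.1,"yaw":0},{"x":0,"y":-0.1,"z":0.1,"yaw":0}]' | sed -n 2,3p
python3 -m inch '[{"x":0,"y":0,"z":0.3,"yaw":0},{"x":0,"y":0,"z":0.3,"yaw":0},{"x":0,"y":0,"z":0.3,"yaw":0},{"x":0,"y":0,"z":0,"yaw":0}]' | sed -n 2,3p
python3 go.py 0.4815 0.1468 0.13 -5.4
```

```text
tcp_pos: [0.4777, 0.1352, 0.1946]
eef_rot: [180.0, -1.6, -5.5]
tcp_pos: [0.4768, 0.1332, 0.1691]
eef_rot: [179.9, -1.5, -5.6]
t 17.18 tcp [0.4768 0.1332 0.1691] [179.92  -1.45  -5.56] w 0.0233 F [-0.6 -1.1 -4.8] | units x y z [ 0.1  -0.56  1.57] yaw -0.04
```

```bash
python3 -m inch '[{"x":0.1,"y":-0.4,"z":0.3,"yaw":-0.04},{"x":0,"y":-0.3,"z":0.4,"yaw":0},{"x":0,"y":0,"z":0.4,"yaw":0},{"x":0,"y":0,"z":0.3,"yaw":0},{"x":0,"y":0,"z":0.2,"yaw":0}]' | sed -n 2,3p
python3 -m inch '[{"x":0,"y":0,"z":0,"yaw":0},{"x":0,"y":0,"z":0,"yaw":0}]' | sed -n 2,3p
python3 go.py 0.4815 0.1468 0.0923 -5.4
```

```text
tcp_pos: [0.4828, 0.1499, 0.1258]
eef_rot: [179.9, -1.5, -5.6]
tcp_pos: [0.4821, 0.1494, 0.1239]
eef_rot: [179.8, -1.3, -5.6]
t 17.77 tcp [0.4821 0.1494 0.1239] [179.77  -1.33  -5.59] w 0.0229 F [ 0.  -0.4 -3.8] | units x y z [-0.04  0.1   1.26] yaw -0.05
```

```bash
python3 -m inch '[{"x":0,"y":0.1,"z":0.3,"yaw":-0.05},{"x":0,"y":0,"z":0.3,"yaw":0},{"x":0,"y":0,"z":0.25,"yaw":0},{"x":0,"y":0,"z":0.1,"yaw":0},{"x":0,"y":0,"z":0,"yaw":0}]' | sed -n 2,4p
python3 -m inch '[{"x":0,"y":0,"z":0.12,"yaw":0},{"x":0,"y":0,"z":0.1,"yaw":0},{"x":0,"y":0,"z":0.08,"yaw":0},{"x":0,"y":0,"z":0,"yaw":0}]' | sed -n 2,4p
python3 go.py 0.4815 0.1468 0.0923 -5.4
```

```text
tcp_pos: [0.4834, 0.1471, 0.0989]
eef_rot: [179.9, -1.5, -5.4]
contact_force: [0.1, 1.2, -3.8]
tcp_pos: [0.4843, 0.1478, 0.0922]
eef_rot: [179.9, -1.6, -5.3]
contact_force: [-1.6, 1.5, 1.8]
t 18.52 tcp [0.4843 0.1478 0.0922] [179.95  -1.56  -5.33] w 0.0232 F [-1.6  1.5  1.8] | units x y z [-0.11  0.05 -0.01] yaw 0.02
```

Fully supported (the force has turned slightly upward). Releasing, lifting and going towards bar 3 at (0.481, -0.265).

```bash
python3 -m inch '[{"x":0,"y":0,"z":0,"yaw":0},{"x":0,"y":0,"z":0,"yaw":0},{"x":0,"y":0,"z":0,"yaw":0},{"x":0,"y":0,"z":0,"yaw":0},{"x":0,"y":0,"z":0,"yaw":0}]' -0.2 | sed -n 2,5p
python3 -m inch '[{"x":0,"y":0,"z":-0.5,"yaw":0},{"x":0,"y":0,"z":-0.8,"yaw":0},{"x":0,"y":0,"z":-0.8,"yaw":0},{"x":0,"y":0,"z":-0.8,"yaw":0},{"x":0,"y":0,"z":-0.8,"yaw":0}]' | sed -n 2,4p
for i in 1 2 3; do python3 -m inch '[{"x":0.12,"y":1,"z":0,"yaw":0.05},{"x":0.12,"y":1,"z":0,"yaw":0.05},{"x":0.12,"y":1,"z":0,"yaw":0.05},{"x":0.12,"y":1,"z":0,"yaw":0.05},{"x":0.12,"y":1,"z":0,"yaw":0.05}]' | sed -n 2,3p; done
python3 go.py 0.4808 -0.2646 0.12 -8.2
python3 meas.py m2
```

```text
tcp_pos: [0.486, 0.1485, 0.0936]
eef_rot: [-180.0, -1.8, -5.3]
contact_force: [-0.5, 0.4, 0.1]
gripper_width: 0.0347
tcp_pos: [0.4809, 0.1468, 0.185]
eef_rot: [179.7, -1.3, -5.3]
contact_force: [0.8, 0.0, 0.3]
tcp_pos: [0.4876, 0.0223, 0.1928]
eef_rot: [-179.9, -2.0, -5.9]
tcp_pos: [0.4884, -0.1097, 0.1943]
eef_rot: [-179.8, -2.2, -6.9]
tcp_pos: [0.4868, -0.2425, 0.1954]
eef_rot: [-179.7, -2.4, -7.9]
t 20.6 tcp [ 0.4868 -0.2425  0.1954] [-179.73   -2.35   -7.92] w 0.0349 F [ 0.4 -0.1  0.5] | units x y z [-0.24  0.92  3.01] yaw 0.07
scene tip 0.08 band [0.14 0.76] -> pointer by mid 2.01
top tip 0.17 band [0.14 0.77] -> pointer by mid 2.1
rack
137 [324 209  11  20] c [ 449.4 -260.7] wh [22.6 56.3] ang 170.0 z [0.043 0.048 0.054]
119 [343 215  10  19] c [ 433.7 -314.6] wh [22.6 52.5] ang 170.7 z [0.044 0.049 0.054]
cradle
518 [130 177  36  44] c [493.8 256.7] wh [ 87.3 120.2] ang 174.0 z [0.097 0.106 0.113]
498 [169 182  34  43] c [482.6 149.3] wh [ 82.4 119. ] ang 174.0 z [0.097 0.107 0.113]
```

View pics/m2.png

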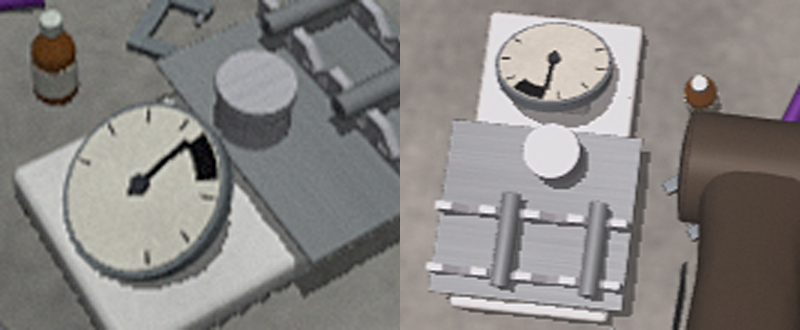

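Both bars are seated (top half (505,240) and (592,250)). The pointer lies right on the band's lower edge: 2.01 from scene and 2.10 from top, and about 2.045 from the previous reading plus one bar. Two bars is therefore too marginal, and a third should give about 2.65, inside the band. Fetching bar 3 for notch3.

```bash
python3 -m inch '[{"x":-0.1,"y":0.3,"z":0.4,"yaw":0.05},{"x":-0.1,"y":0.3,"z":0.6,"yaw":0},{"x":-0.05,"y":0.1,"z":0.6,"yaw":0},{"x":0,"y":0,"z":0.6,"yaw":0},{"x":0,"y":0,"z":0.4,"yaw":0}]' | sed -n 2,4p
python3 -m inch '[{"x":0,"y":0,"z":0,"yaw":0},{"x":0,"y":0,"z":0,"yaw":0},{"x":0,"y":0,"z":0,"yaw":0}]' | sed -n 2,3p
python3 go.py 0.4808 -0.2646 0.031 -8.2
```

```text
tcp_pos: [0.4811, -0.2621, 0.1283]
eef_rot: [-179.7, -2.6, -8.4]
contact_force: [-0.4, 0.5, 0.8]
tcp_pos: [0.4789, -0.2608, 0.1251]
eef_rot: [-179.7, -2.3, -8.4]
t 21.37 tcp [ 0.4789 -0.2608  0.1251] [-179.72   -2.31   -8.36] w 0.035 F [-0.7 -0.4 -0.5] | units x y z [-0.05  0.16  3.76] yaw -0.04
```

```bash
python3 -m inch '[{"x":0,"y":0.15,"z":0.4,"yaw":-0.03},{"x":-0.02,"y":0,"z":0.5,"yaw":0},{"x":-0.02,"y":0,"z":0.5,"yaw":0},{"x":0,"y":0,"z":0.3,"yaw":0},{"x":0,"y":0,"z":0,"yaw":0}]' | sed -n 2,4p
python3 go.py 0.4808 -0.2646 0.031 -8.2
```

```text
tcp_pos: [0.4817, -0.2649, 0.0829]
eef_rot: [-179.8, -2.7, -8.1]
contact_force: [-0.3, 0.0, -0.2]
t 21.78 tcp [ 0.4817 -0.2649  0.0829] [-179.75   -2.74   -8.08] w 0.0353 F [-0.3  0.  -0.2] | units x y z [-0.14  0.    2.07] yaw 0.03
```

```bash
python3 -m inch '[{"x":-0.05,"y":0,"z":0.5,"yaw":0},{"x":-0.05,"y":0,"z":0.5,"yaw":0},{"x":-0.05,"y":0,"z":0.5,"yaw":0},{"x":0,"y":0,"z":0.25,"yaw":0},{"x":0,"y":0,"z":0,"yaw":0}]' | sed -n 2,4p
python3 -m inch '[{"x":0,"y":0,"z":0.15,"yaw":0},{"x":0,"y":0,"z":0.15,"yaw":0},{"x":0,"y":0,"z":0,"yaw":0},{"x":0,"y":0,"z":0,"yaw":0}]' | sed -n 2,4p
python3 go.py 0.4808 -0.2646 0.031 -8.2
```

```text
tcp_pos: [0.4825, -0.2653, 0.0397]
eef_rot: [-179.8, -3.0, -8.0]
contact_force: [-0.4, -0.0, -0.0]
tcp_pos: [0.4845, -0.2658, 0.0335]
eef_rot: [-179.8, -3.1, -7.9]
contact_force: [-0.0, -0.1, 0.8]
t 22.53 tcp [ 0.4845 -0.2658  0.0335] [-179.84   -3.15   -7.94] w 0.0352 F [-0.  -0.1  0.8] | units x y z [-0.16 -0.03  0.09] yaw 0.07
```

```bash
python3 -m inch '[{"x":-0.15,"y":-0.02,"z":0.07,"yaw":0.05},{"x":0,"y":0,"z":0,"yaw":0}]' | sed -n 2,4p
python3 -m inch '[{"x":0,"y":0,"z":0,"yaw":0},{"x":0,"y":0,"z":0,"yaw":0},{"x":0,"y":0,"z":0,"yaw":0},{"x":0,"y":0,"z":0,"yaw":0},{"x":0,"y":0,"z":0,"yaw":0}]' -1 30 | sed -n 2,5p
python3 -m inch '[{"x":0,"y":0,"z":-0.1,"yaw":0},{"x":0,"y":0,"z":-0.3,"yaw":0},{"x":0,"y":0,"z":-0.5,"yaw":0},{"x":0,"y":0,"z":-0.5,"yaw":0},{"x":0,"y":0,"z":-0.5,"yaw":0}]' | sed -n 2,5p
python3 -m inch '[{"x":0,"y":0,"z":-0.9,"yaw":0},{"x":0,"y":0,"z":-0.9,"yaw":0},{"x":0,"y":0,"z":-0.9,"yaw":0},{"x":0,"y":-0.3,"z":-0.9,"yaw":-0.03},{"x":0,"y":-0.6,"z":-0.6,"yaw":-0.06}]' | sed -n 2,5p
python3 go.py 0.496 0.3155 0.19 -5.4
```

```text
tcp_pos: [0.4812, -0.2648, 0.0321]
eef_rot: [-179.8, -3.2, -8.2]
contact_force: [-1.1, -0.1, 0.9]
tcp_pos: [0.4814, -0.2634, 0.0327]
eef_rot: [-179.7, -3.3, -8.2]
contact_force: [0.5, -3.0, -1.6]
gripper_width: 0.0234
tcp_pos: [0.4739, -0.2625, 0.0784]
eef_rot: [-179.7, -2.6, -8.3]
contact_force: [-0.0, 0.5, -4.1]
gripper_width: 0.0232
tcp_pos: [0.4675, -0.2405, 0.1875]
eef_rot: [-179.6, -2.2, -8.2]
contact_force: [0.9, -0.2, -4.0]
gripper_width: 0.0231
t 23.95 tcp [ 0.4675 -0.2405  0.1875] [-179.62   -2.16   -8.16] w 0.0231 F [ 0.9 -0.2 -4. ] | units x y z [ -2.02 -22.18  -0.03] yaw -0.69
```

```bash
for i in 1 2 3 4; do python3 -m inch '[{"x":-0.1,"y":-0.95,"z":0,"yaw":-0.04},{"x":-0.1,"y":-0.95,"z":0,"yaw":-0.04},{"x":-0.1,"y":-0.95,"z":0,"yaw":-0.04},{"x":-0.1,"y":-0.95,"z":0,"yaw":-0.04},{"x":-0.1,"y":-0.95,"z":0,"yaw":-0.04}]' | sed -n 2,3p; done
python3 go.py 0.496 0.3155 0.19 -5.4
```

```text
tcp_pos: [0.4705, -0.1193, 0.1945]
eef_rot: [-179.6, -2.6, -7.7]
tcp_pos: [0.469, 0.0049, 0.1963]
eef_rot: [-179.6, -2.5, -7.0]
tcp_pos: [0.4662, 0.1287, 0.198]
eef_rot: [-179.6, -2.3, -6.3]
tcp_pos: [0.4621, 0.2519, 0.1995]
eef_rot: [-179.7, -2.2, -5.5]
t 25.62 tcp [0.4621 0.2519 0.1995] [-179.66   -2.16   -5.5 ] w 0.0232 F [-0.2  0.3 -4.8] | units x y z [ 1.09 -2.66  0.44] yaw -0.03
```

```bash
python3 -m inch '[{"x":0.3,"y":-0.8,"z":0,"yaw":0},{"x":0.3,"y":-0.7,"z":0.1,"yaw":0},{"x":0.3,"y":-0.4,"z":0.2,"yaw":0},{"x":0.1,"y":-0.1,"z":0.4,"yaw":0},{"x":0,"y":0,"z":0.4,"yaw":0}]' | sed -n 2,3p
python3 -m inch '[{"x":0,"y":0,"z":0.3,"yaw":0},{"x":0,"y":0,"z":0.2,"yaw":0},{"x":0,"y":0,"z":0,"yaw":0},{"x":0,"y":0,"z":0,"yaw":0}]' | sed -n 2,3p
python3 go.py 0.496 0.3155 0.0873 -5.4
```

```text
tcp_pos: [0.4926, 0.3052, 0.1742]
eef_rot: [-179.5, -2.2, -5.3]
tcp_pos: [0.4905, 0.3, 0.1558]
eef_rot: [-179.9, -1.8, -5.5]
t 26.37 tcp [0.4905 0.3    0.1558] [-179.93   -1.82   -5.48] w 0.0232 F [ 0.1 -0.4 -3.3] | units x y z [ 0.07 -0.64  2.74] yaw -0.02
```

```bash
python3 -m inch '[{"x":0.05,"y":-0.4,"z":0.3,"yaw":0},{"x":0,"y":-0.3,"z":0.3,"yaw":0},{"x":0,"y":0,"z":0.3,"yaw":0},{"x":0,"y":0,"z":0.3,"yaw":0},{"x":0,"y":0,"z":0.1,"yaw":0}]' | sed -n 2,3p
python3 -m inch '[{"x":0,"y":0,"z":0,"yaw":0},{"x":0,"y":0,"z":0,"yaw":0}]' | sed -n 2,3p
python3 go.py 0.496 0.3155 0.0873 -5.4
```

```text
tcp_pos: [0.4952, 0.3182, 0.1227]
eef_rot: [-179.8, -1.9, -5.5]
tcp_pos: [0.4946, 0.3176, 0.1212]
eef_rot: [-179.9, -1.9, -5.5]
t 26.95 tcp [0.4946 0.3176 0.1212] [-179.89   -1.86   -5.53] w 0.0235 F [ 0.1 -0.  -4.1] | units x y z [0.02 0.08 1.36] yaw -0.03
```

```bash
python3 -m inch '[{"x":0,"y":0.08,"z":0.3,"yaw":-0.03},{"x":0,"y":0,"z":0.3,"yaw":0},{"x":0,"y":0,"z":0.25,"yaw":0},{"x":0,"y":0,"z":0.1,"yaw":0},{"x":0,"y":0,"z":0,"yaw":0}]' | sed -n 2,4p
python3 -m inch '[{"x":0,"y":0,"z":0.12,"yaw":0},{"x":0,"y":0,"z":0.1,"yaw":0},{"x":0,"y":0,"z":0.08,"yaw":0},{"x":0,"y":0,"z":0,"yaw":0}]' | sed -n 2,4p
python3 go.py 0.496 0.3155 0.0873 -5.4
```

```text
tcp_pos: [0.4954, 0.3152, 0.0956]
eef_rot: [-179.8, -1.9, -5.4]
contact_force: [0.3, -0.1, -4.9]
tcp_pos: [0.4959, 0.3155, 0.0885]
eef_rot: [-179.8, -1.9, -5.4]
contact_force: [-2.2, -0.9, -1.0]
t 27.7 tcp [0.4959 0.3155 0.0885] [-179.82   -1.94   -5.38] w 0.023 F [-2.2 -0.9 -1. ] | units x y z [ 0.   -0.    0.05] yaw 0.01
```

Nearly fully loaded. I go down 1 mm more, release, lift, move clear and measure.

```bash
python3 -m inch '[{"x":0,"y":0,"z":0.06,"yaw":0},{"x":0,"y":0,"z":0,"yaw":0}]' | sed -n 2,4p
python3 -m inch '[{"x":0,"y":0,"z":0,"yaw":0},{"x":0,"y":0,"z":0,"yaw":0},{"x":0,"y":0,"z":0,"yaw":0},{"x":0,"y":0,"z":0,"yaw":0},{"x":0,"y":0,"z":0,"yaw":0}]' -0.2 | sed -n 2,5p
python3 -m inch '[{"x":0,"y":0,"z":-0.4,"yaw":0},{"x":0,"y":0,"z":-0.8,"yaw":0},{"x":0,"y":0,"z":-0.8,"yaw":0},{"x":0,"y":0,"z":-0.8,"yaw":0},{"x":0,"y":0,"z":-0.8,"yaw":0}]' | sed -n 2,4p
for i in 1 2; do python3 -m inch '[{"x":-0.2,"y":-1,"z":-0.3,"yaw":0},{"x":-0.2,"y":-1,"z":-0.3,"yaw":0},{"x":-0.2,"y":-1,"z":-0.2,"yaw":0},{"x":-0.2,"y":-1,"z":0,"yaw":0},{"x":-0.2,"y":-1,"z":0,"yaw":0}]' | sed -n 2,3p; done
python3 -m inch '[{"x":0,"y":-0.5,"z":0,"yaw":0},{"x":0,"y":0,"z":0,"yaw":0},{"x":0,"y":0,"z":0,"yaw":0},{"x":0,"y":0,"z":0,"yaw":0},{"x":0,"y":0,"z":0,"yaw":0}]'
python3 meas.py m3
```

```text
tcp_pos: [0.496, 0.3155, 0.0876]
eef_rot: [-179.8, -2.0, -5.4]
contact_force: [-2.3, -0.6, -0.2]
tcp_pos: [0.4981, 0.3174, 0.0893]
eef_rot: [-179.6, -2.2, -5.3]
contact_force: [-0.2, -0.1, -0.2]
gripper_width: 0.035
tcp_pos: [0.493, 0.315, 0.1803]
eef_rot: [-180.0, -1.9, -5.3]
contact_force: [0.7, -0.0, 0.5]
tcp_pos: [0.4813, 0.4438, 0.2143]
eef_rot: [-179.3, -2.4, -5.6]
tcp_pos: [0.4666, 0.5764, 0.2421]
eef_rot: [-179.0, -2.5, -5.6]
time_s: 29.95
tcp_pos: [0.4661, 0.5932, 0.2439]
eef_rot: [-179.0, -2.5, -5.4]
contact_force: [0.4, -1.1, -0.2]
gripper_width: 0.0349
scene tip 0.67 band [0.14 0.76] -> pointer by mid 2.61
top tip 0.8 band [0.14 0.77] -> pointer by mid 2.73
rack
295 [344 192  12  42] c [ 467.3 -319.3] wh [ 23.2 119.3] ang 172.1 z [0.044 0.049 0.055]
cradle
346 [121 177  14  43] c [495.8 312.9] wh [ 24.7 120. ] ang 174.4 z [0.097 0.103 0.109]
349 [140 178  15  43] c [494.  257.9] wh [ 27.7 120.1] ang 174.6 z [0.097 0.103 0.109]
354 [181 182  13  43] c [482.4 145.7] wh [ 23.9 119.9] ang 174.3 z [0.097 0.104 0.11 ]
```

View pics/m3.png

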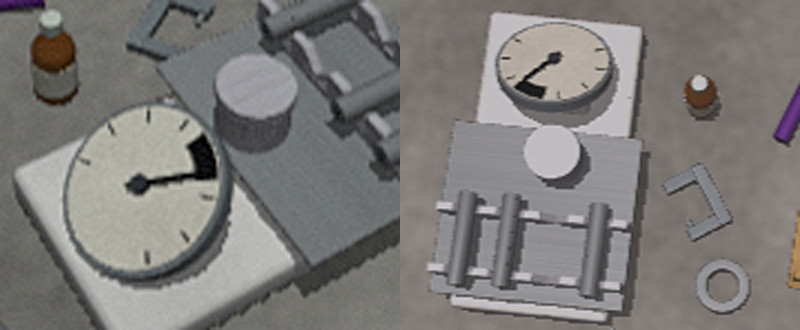

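The three bars are seated, with bar 4 in the rack, and the tin stands in place. The pointer is near the band's upper end: scene gives 2.61 and top 2.73. The views disagree, so I refine this with the line direction and a fitted dial centre.

```bash
cat > rect.py <<'E'
from h import *
O=[];H0=np.array([.7365,.2045,.0848]);S=.2e-3*2;W=400
for n in ('scene','top'):
    a=np.mean([r.capture(n)[0].astype(np.float32) for _ in range(4)],0)
    # rectified px (i,j): X=H0+ (i-200)*S*E1' + (j-200)*S*E2'
    src=np.float32([[40,40],[360,40],[360,360],[40,360]])
    dst=np.float32([proj(n,H0+(i-200)*S*E1+(j-200)*S*-1*-E2) for i,j in src])
    w=cv2.warpPerspective(a,cv2.getPerspectiveTransform(dst,src),(W,W),flags=cv2.INTER_CUBIC|0).clip(0,255)
    g=w.mean(2);face=((w[...,0]-w[...,2]>10)&(g>110)).astype(np.uint8)
    face=cv2.morphologyEx(face,cv2.MORPH_CLOSE,np.ones((25,25),np.uint8))
    c=max(cv2.findContours(face,0,1)[0],key=cv2.contourArea);el=cv2.fitEllipse(c);C=np.array(el[0])
    v,u=np.mgrid[:W,:W];rr=np.hypot(u-C[0],v-C[1])*S*1000;th=-np.arctan2(-(v-C[1])*-1,u-C[0])
    k=(rr>8)&(rr<49)&(g<90)
    wt=(130-g[k]);p=np.c_[u[k],v[k]];m=np.average(p,0,wt)
    e=np.linalg.svd((p-m)*np.sqrt(wt)[:,None],full_matrices=False)[2][0]
    if e@(m-C)<0:e=-e
    off=np.cross(e,C-m)*S*1000
    ang=lambda d:-np.arctan2(d[1],d[0])  # same sense as dang
    tip=ang(e)
    t=np.arange(-3.3,3.3,.005);q=np.arange(56,68,1)/S/1000
    X=(C[0]+q[:,None]*np.cos(t)).astype(np.float32);Y=(C[1]-q[:,None]*np.sin(t)).astype(np.float32)
    pr=cv2.remap(g.astype(np.float32),X,Y,1).mean(0);th=(np.percentile(pr,60)+pr.min())/2;d=t[pr<th]
    L=max(np.split(d,np.where(np.diff(d)>.02)[0]+1),key=len)
    hi=np.percentile(pr,60);loc=[]
    dd=pr<hi-.12*(hi-pr.min())
    for R_ in np.split(t[dd],np.where(np.diff(t[dd])>.02)[0]+1): loc.append(round(float(R_.mean()),2))
    mid=(L[0]+L[-1])/2;T=mid+(tip-mid+np.pi)%(2*np.pi)-np.pi
    print(n,'centre',np.round((C-200)*S*1000,1),'diam mm',np.round(np.array(el[1])*S*1000,1),'line offset mm',round(float(off),1),'tip',round(T,3),'band',L[[0,-1]].round(3),'-> pos/neg sense',round(2.385+(T-mid)*.67/(L[-1]-L[0]),3),round(2.385-(T-mid)*.67/(L[-1]-L[0]),3),'marks',loc)
    O.append(w.astype(np.uint8))
save('rect',np.hstack(O))
E
python3 rect.py
```

```text
scene centre [-1.6 -2.4] diam mm [130.9 142.1] line offset mm -4.5 tip 0.723 band [0.1   0.715] -> pos/neg sense 2.729 2.041 marks [-1.92, -1.33, -0.75, -0.18, 0.4, 0.95, 1.52, 2.11]
top centre [ 0.1 -1.7] diam mm [139.  142.2] line offset mm 5.1 tip 0.624 band [0.11 0.75] -> pos/neg sense 2.589 2.181 marks [-1.95, -1.35, -0.76, -0.17, 0.42, 0.97, 1.55, 2.13]rect.py:17: DeprecationWarning: Arrays of 2-dimensional vectors are deprecated. Use arrays of 3-dimensional vectors instead. (deprecated in NumPy 2.0)
  off=np.cross(e,C-m)*S*1000
```

View pics/rect.png

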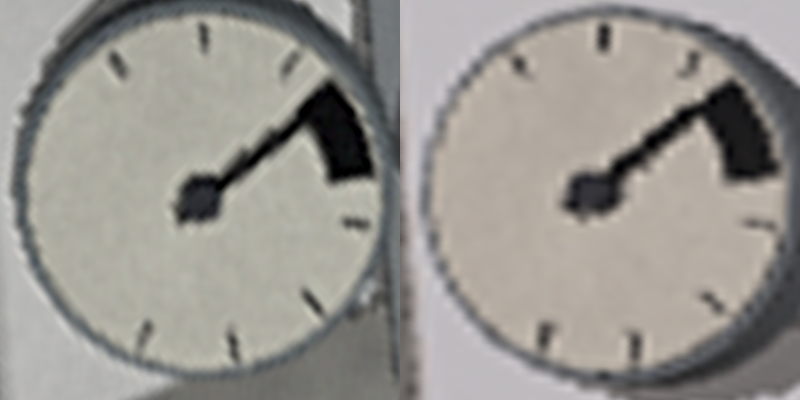

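```bash
cat > tick.py <<'E'
from h import *
from scipy.ndimage import map_coordinates
H0=np.array([.7365,.2045,.0848]);S=.4e-3;W=400
img=cv2.cvtColor(cv2.imread('pics/rect.png'),cv2.COLOR_BGR2GRAY).astype(np.float32)
for n,g,hub in (('scene',img[:,:400],(203,197)),('top',img[:,400:],(193,192))):
    C=np.array(hub,float);v,u=np.mgrid[:W,:W]
    # local darkness; ticks = small blobs on the ring
    bg=cv2.morphologyEx(g,cv2.MORPH_CLOSE,np.ones((21,21),np.uint8));dk=np.clip(bg-g,0,None)
    rr=np.hypot(u-C[0],v-C[1]);ta=np.arctan2(-(v-C[1]),u-C[0])
    T=[]
    for a in np.array([-1.93,-1.34,-.755,-.175,.96,1.535,2.12]):
        k=(np.abs((ta-a+np.pi)%(2*np.pi)-np.pi)<.17)&(rr>133)&(rr<178)
        p=np.where(k,dk,0);p=np.where(p>.45*p.max(),p,0)
        l=cv2.connectedComponentsWithStats((p>0).astype(np.uint8));j=1+np.argmax(l[2][1:,4]);q=np.where(l[1]==j,p,0)
        T.append([(u*q).sum()/q.sum(),(v*q).sum()/q.sum()])
    T=np.float32(T)
    # band edge points: half level crossings along arcs at several radii, about hub
    for pitch in (.6,4.1/7):
        ks=np.array([0,1,2,3,5,6,7])*pitch;M=np.float32(np.c_[np.cos(ks),np.sin(ks)])
        A,_=cv2.findHomography(T,M,0);f=lambda P:cv2.perspectiveTransform(np.float32(P).reshape(-1,1,2),A)[:,0]
        res=f(T)-M
        Ai=np.linalg.inv(A);fi=lambda P:cv2.perspectiveTransform(np.float32(P).reshape(-1,1,2),Ai)[:,0]
        def prof(rs,t):
            acc=0
            for q in rs:
                X=fi(np.c_[q*np.cos(t),q*np.sin(t)]);acc=acc+map_coordinates(g,[X[:,1],X[:,0]],order=1)
            return acc/len(rs)
        t=np.arange(1.9,2.9,.004);p=prof(np.arange(.95,1.06,.02),t);th=(np.percentile(p,95)+np.percentile(p,15))/2;d=t[p<th]
        # pointer: centroid of darkness across the line at several radii from dial centre
        pts_=[]
        for q in np.arange(.25,.74,.03):
            t=np.arange(1.6,3.6,.004);p=130-prof([q],t);w=np.clip(p-.5*p.max(),0,None);a=(t*w).sum()/w.sum();pts_.append([q*np.cos(a),q*np.sin(a)])
        P=np.array(pts_);m=P.mean(0);e=np.linalg.svd(P-m)[2][0];e*=np.sign(e@m)
        hc=f([C])[0];tip=P[-1]-hc
        print(n,'pitch',round(pitch,3),'res max',round(float(np.abs(res).max()),3),'band',d[0].round(3),d[-1].round(3),'hub',hc.round(3),'line dir',round(float(np.arctan2(e[1],e[0])%6.283),3),'hub-tip',round(float(np.arctan2(tip[1],tip[0])%6.283),3),'about centre',round(float(np.arctan2(P[-1,1],P[-1,0])%6.283),3))
E
python3 tick.py
```

```text
scene pitch 0.6 res max 0.038 band 2.08 2.76 hub [ 0.014 -0.041] line dir 2.618 hub-tip 2.625 about centre 2.665
scene pitch 0.586 res max 0.037 band 2.032 2.692 hub [-0.009 -0.006] line dir 2.574 hub-tip 2.581 about centre 2.594
top pitch 0.6 res max 0.034 band 2.12 2.796 hub [ 0.024 -0.084] line dir 2.708 hub-tip 2.719 about centre 2.81
top pitch 0.586 res max 0.035 band 2.072 2.728 hub [-0.    -0.047] line dir 2.658 hub-tip 2.676 about centre 2.734
```

Measured against the ticks and band, the pointer reads 2.59–2.60 (scene) and 2.64–2.65 (top). That matches the prediction from the earlier readings (2.65) and lies inside 2.05–2.72. At two bars it was therefore about 2.0–2.05, short of the band, so three bars is right. Handing in.

```bash
python3 - <<'E'
from plant import r
s=r.get_state();print(s['time_s'],s['tcp_pos'],s['contact_force'],s['gripper_width']);print(r.close_job())
E
```

```text
30.45 [0.46614721 0.59388982 0.24354897] [-0.46145951  0.47269081  0.05967754] 0.03543745505148498
the job is handed in; nothing more can be done
None
```

I laid three steel bars from the rack into cradle notches 2, 0 and 3, in that order, and handed the job in after about 30 s of robot time. The fourth bar stayed in the rack, and the purple and turquoise look-alikes and the tin were not touched.

- **Bars:** in the last pictures all three bars lie seated and square in the cradle, within about 0.5° of its axis. They are centred within about 4 mm lengthwise. Their tops agree with the expected height to within about 3 mm, which is about as fine as the depth readings go.
- **Arm:** it stood clear of everything, with no contact force, when I handed in.
- **Pointer:** with the dial's tick marks as reference it read 2.59–2.60 rad (scene camera) and 2.64–2.65 rad (top camera), inside the 2.05–2.72 band.
- **Disagreement:** the plain reading about an assumed hub position gave 2.61 (scene) but 2.73 (top), just over the upper edge. A second check, before using the ticks, gave 2.73 (scene) and 2.59 (top), though its dial-centre fit was poor. I took the tick-referenced values, because they match the earlier readings of about 0.8 and 1.44 plus 0.605 per bar, which predict 2.65.
- **Why three bars:** after two bars the pointer read 2.01 (scene) and 2.10 (top), on the band's lower edge, which was too close to stop there.

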